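# Pull-test key fobs and hang them up

## Task

Pull-test the key fobs that are here, one at a time in the order red, yellow, green, blue (one may be missing): put the fob's eye over the spring gauge's upright hook, draw the gauge out with the fob until the pointer stands in the green band, hold it there for a good second, and never let the pointer go past the red line. Then let it back, take the fob off and hang it by its eye on the rack hook of its own colour. At the end the gauge is back at rest, every fob hangs freely, and nothing else on the desk has been disturbed.

Things in the scene. Friction and masses are not known exactly. Their poses are not given: they have to be found in the camera images.
- gauge: Spring pull gauge, fixed. Origin on the desk under its hook post at rest; +x runs from the post to the grey housing (62 wide, 50 high, x = 50 to 200 mm); it is pulled to -x. Under the post a narrow aluminium bed (18 wide, top 20 mm above the desk, x = -160 to 50 mm), on which a hooked fob can lie, its sides free for fingers. Rubber foot 30 x 50 x 6 mm at x = -145 mm.
- gauge_pointer (a point): Orange pointer on the white scale on top of the housing, 54 mm above the desk; moves with the slide. Black ticks every 5 mm, green band 10 mm wide (35 to 45 mm of travel), thin red line at 55 mm.
- gauge_slide (a joint): Travel of the gauge's slide and pointer in m: 0 at rest, grows as it is pulled out, stop at 0.065. Green band 0.035 to 0.045, red line 0.055. Sprung back to 0: 1.5 N to start, 150 N/m more (7.5 N in mid-band).
- gauge_post (a point): The gauge's hook: an upright steel post, 6 mm diameter with round tip, on the sliding flat bar (bar top 24 mm above the desk, post tip 48.5 mm). The point is on its axis, 32 mm above the desk, and moves with the slide.
- rack: Wooden key rack fixed on the desk: base 90 x 300 x 12 mm, cross bar along its y at height 122 to 140 mm. Origin on the desk below it; the hooks point to its -x, towards the robot. Four hooks 70 mm apart; which colour is where varies.
- red_fob: Red key fob (absent in some starts), 35 g: block 58 x 30 x 14 mm (x, y, z; the same either way up) pale label on both faces; origin at the block's middle. At its +x end a steel eye plate 30 wide, 4 thick, at mid-thickness, with a round 18 mm hole, ends at x = 61 mm.
- red_eye (a point): Centre of the hole of the red fob's eye, 46 mm from the fob's origin along its +x; hole axis along the fob's z.
- red_hook_seat (a point): Where the red fob's eye hangs: the low point of the red hook, behind the bend. The hook is 5 mm steel wire from a red clip block on the rack's bar: 130 mm above the desk it comes forward (rack's -x), then turns up. The upright tip stands 10 mm in front of this point (rack's -x) and ends 24 mm above it.  The clip block's front face lies 29 mm behind this point.
- yellow_fob: Yellow key fob (absent in some starts), 35 g: block 58 x 30 x 14 mm (x, y, z; the same either way up) pale label on both faces; origin at the block's middle. At its +x end a steel eye plate 30 wide, 4 thick, at mid-thickness, with a round 18 mm hole, ends at x = 61 mm.
- yellow_eye (a point): Centre of the hole of the yellow fob's eye, 46 mm from the fob's origin along its +x; hole axis along the fob's z.
- yellow_hook_seat (a point): Where the yellow fob's eye hangs: the low point of the yellow hook, behind the bend. The hook is 5 mm steel wire from a yellow clip block on the rack's bar: 130 mm above the desk it comes forward (rack's -x), then turns up. The upright tip stands 10 mm in front of this point (rack's -x) and ends 24 mm above it.  The clip block's front face lies 29 mm behind this point.
- green_fob: Green key fob (absent in some starts), 35 g: block 58 x 30 x 14 mm (x, y, z; the same either way up) pale label on both faces; origin at the block's middle. At its +x end a steel eye plate 30 wide, 4 thick, at mid-thickness, with a round 18 mm hole, ends at x = 61 mm.
- green_eye (a point): Centre of the hole of the green fob's eye, 46 mm from the fob's origin along its +x; hole axis along the fob's z.
- green_hook_seat (a point): Where the green fob's eye hangs: the low point of the green hook, behind the bend. The hook is 5 mm steel wire from a green clip block on the rack's bar: 130 mm above the desk it comes forward (rack's -x), then turns up. The upright tip stands 10 mm in front of this point (rack's -x) and ends 24 mm above it.  The clip block's front face lies 29 mm behind this point.
- blue_fob: Blue key fob (absent in some starts), 35 g: block 58 x 30 x 14 mm (x, y, z; the same either way up) pale label on both faces; origin at the block's middle. At its +x end a steel eye plate 30 wide, 4 thick, at mid-thickness, with a round 18 mm hole, ends at x = 61 mm.
- blue_eye (a point): Centre of the hole of the blue fob's eye, 46 mm from the fob's origin along its +x; hole axis along the fob's z.
- blue_hook_seat (a point): Where the blue fob's eye hangs: the low point of the blue hook, behind the bend. The hook is 5 mm steel wire from a blue clip block on the rack's bar: 130 mm above the desk it comes forward (rack's -x), then turns up. The upright tip stands 10 mm in front of this point (rack's -x) and ends 24 mm above it.  The clip block's front face lies 29 mm behind this point.
- tea_light: Bystander: tea light in an aluminium cup, 39 x 18 mm; origin under its centre; leave alone.
- paper_tape: Bystander: cream paper tape roll, 52 x 15 mm; origin under its centre; leave alone.
- eraser: Bystander: eraser in a blue-grey sleeve, 21 x 48 x 12 mm; origin under its centre; leave alone.
- sharpener: Bystander: brass sharpener, 15 x 25 x 13 mm; origin under its centre; leave alone.
- tin: Bystander: round tin with green lid, 65 x 33 mm; origin under its centre; leave alone.
Mind the look-alikes: they are no part of the job. What is shaped like the green_fob but orange is not meant. What is shaped like the yellow_fob but orange is not meant.

How it is judged:
By the outcome, as a careful person would: the job done as asked, in the order asked, and still so for the second after the job is handed in, with the robot touching nothing.
Of red_fob, yellow_fob, green_fob, blue_fob only 3 to 4 are there at a start; the rules pass over those that are not, and their reading is None.
At some moment in a run one of red_fob, yellow_fob, green_fob, blue_fob may be knocked a few centimetres aside while the robot is not near it.
Once in a run the grip may slacken for a moment while it holds something.
It also fails if it takes over 210 s, if anything falls off the work surface, if the arm or the gripper's body presses on something with over 40 N, if the wrist force passes 120 N, or if a joint passes its speed limit or range.

## Robot

A 6-joint arm with a two-finger parallel gripper is mounted at the origin on a cart in front of the work surface, level with it; the furniture and walls round the work are solid. World frame = base frame: x ahead of the robot, y to its left, z up, the work surface at z = 0. Lengths are in mm, angles in rad, forces in N, time in s.
With the tool pointing down it reaches from about 350 to 775 mm from the base axis. Payload 7.3 kg.
Tool frame: the origin (TCP) lies on the centre line of the jaws, within the pads' length; the fingertips stand finger_overhang ahead of it and the grasp point (between the pads) lies 8 mm behind it (finger_overhang is the distance from the TCP to the fingertips, in mm); z points along the fingers, y is the line along which they close (so a half turn about z gives the same grasp; the last joint's range is limited). The gripper opens to 92 mm and grips with 3 to 60 N. Pads are 19 mm wide; open, the fingers measure 130 mm over their backs; the gripper's body (75 mm by 190 mm) begins 47 mm behind the grasp point.
Start: joints at [-1.489, 0.342, 1.524, -0, 1.275, -0.146], TCP at [118.585, -511.45, 237.741] pointing down, gripper open.
Joint ranges: [-2.53, 2.53], [-0.77, 2.02], [0.04, 2.7], [-1, 4.14], [0.28, 2.66], [-3.11, 3.11]. Speed limits (rad/s): [2.57, 2.57, 3.14, 3.14, 3.14, 3.14].

## Interface

Orientations are given as [roll, pitch, yaw] about the fixed x, y, z axes, in that order (R = Rz(yaw) Ry(pitch) Rx(roll)).
In Python, from plant import get_obs, capture, close_job, finger_overhang gives the robot as it stands.
- The arm moves only by the shell command python3 -m inch 'ROWS'. ROWS is JSON, one flat list of numbers, 7 for each row, row after row: the turn, a rotation vector about the tool's x, y, z scaled (see below), then the shift along the tool's x, y, z scaled (see below), then the closure, from -1 (fully open) to 1 (shut). In form: [ax, ay, az, tx, ty, tz, gripper, ax, ay, az, tx, ty, tz, gripper, ...]. A call has 1 to 10 rows; each row shifts and turns the commanded pose from where the row before left it, along the tool's axes as they then stand; what a row does not reach is not made up. The controller multiplies each number of a shift by 0.8 m and each number of a turn by 1.5 rad. A row lasts 1/12 s, in which the tool goes at most 41.7 mm and 7.16 degrees, less where a joint would pass 70% of its speed; a pose out of reach is approached as far as the arm can. A call with a number of a shift or a turn outside -1 to 1 is refused whole. A call with a gripper value outside its range is refused whole. The fingers move at their own pace and stop on an object; the grip force is fixed at half the most. Time passes only in rows, so rows that do not move let the fingers close. It gives the time, the measured TCP pose, the force, the opening and the grip force at its end, in the units of the state.
- get_obs(): the state, without advancing time (a new reading comes with each control period).
- capture(name): name is "side" or "top"; returns a dict with "image" (384x512x3 uint8, red, green, blue), "mtx" (3x3 intrinsics, pixels), "pose" (4x4, takes a point from camera to world coordinates). Camera axes: x right, y up, looking along -z (the intrinsics and any distortion apply to the point x, -y, -z); pixel columns grow to the right and rows downward; lengths in mm; the calibration is good to about 2 mm. A picture is of the moment at which its call begins. There is no depth.
- close_job(): hands the job in; it is judged then, once.
The state is a dict: "time": time; "joint_positions": joint angles; "dq": joint speeds; "tau": joint torques, N m; "tool_pos": TCP position; "tcp_rot": TCP orientation; "contact_force": force on the tool from outside, world axes, zero at the start; "moment": the same for the moment, N m; "grip_width": finger opening in mm; "finger_force": force on a finger pad.
Only numpy, scipy, OpenCV 4.12 (cv2) and the standard library are available. Lean on these libraries where they do the work, as an engineer would, in place of code of your own. Each camera call takes 0.05 s, during which the arm holds its last target. There are 200 camera calls.

## Working session

There is one attempt and no reset: what is moved stays moved. The work goes in short steps, Python scripts to look and compute and a shell command to move; the robot and the scene stay as the last step left them, time stands still between calls to the robot, and variables do not carry over. Pictures are saved under pics/ and viewed, at most 14 in all, crops included, and the job is handed in when it is done.

```bash
ls; mkdir -p pics
python3 - <<'E'
from plant import *
import cv2,pickle
print(get_obs(),finger_overhang)
d={}
for n in("top","side"):
    c=capture(n);d[n]=c;print(n,c["mtx"],c["pose"],[k for k in c])
    cv2.imwrite(f"pics/{n}0.png",cv2.resize(c["image"][:,:,::-1],(800,600),interpolation=cv2.INTER_CUBIC))
pickle.dump(d,open("d0.pkl","wb"))
E
```

```text
pics
{'time': 0.0, 'joint_positions': array([-1.48897867e+00,  3.42765050e-01,  1.52501497e+00,  1.10343466e-05,
        1.27537115e+00, -1.45999497e-01]), 'dq': array([-7.71639641e-05, -1.15363944e-03, -1.25648212e-03, -8.36773356e-04,
        1.77378118e-03, -9.65313266e-04]), 'tau': array([-2.16379199e-04, -4.31241381e+01, -2.44218940e+01,  7.16595096e-02,
        5.59638196e-02, -1.44142487e-04]), 'tool_pos': array([ 118.56581057, -511.04587844,  237.02368469]), 'tcp_rot': array([-3.14005225e+00, -2.37174699e-04,  2.27813752e-01]), 'contact_force': array([-0.82954938, -0.25825543,  0.34512474]), 'moment': array([-0.0026541 , -0.02358364, -0.03424072]), 'finger_force': 0.0, 'grip_width': 91.96549840369852} 11.0
top [[415.10674004   0.         260.14784498]
 [  0.         415.10674004 195.09039792]
 [  0.           0.           1.        ]] [[ 1.58652361e-02  9.89029064e-01 -1.46866624e-01  3.54881105e+02]
 [-9.99727606e-01  1.31762316e-02 -1.92639985e-02 -2.80312869e+00]
 [-1.71175057e-02  1.47132246e-01  9.88968702e-01  1.27838393e+03]
 [ 0.00000000e+00  0.00000000e+00  0.00000000e+00  1.00000000e+00]] ['image', 'mtx', 'pose']
side [[365.62342322   0.         261.56557306]
 [  0.         365.62342322 191.19063714]
 [  0.           0.           1.        ]] [[-9.88851685e-01  9.44450542e-02 -1.15119407e-01  4.04553227e+02]
 [-1.47771830e-01 -5.27282153e-01  8.36741906e-01  8.95604385e+02]
 [ 1.83257262e-02  8.44425049e-01  5.35360164e-01  6.51493386e+02]
 [ 0.00000000e+00  0.00000000e+00  0.00000000e+00  1.00000000e+00]] ['image', 'mtx', 'pose']
```

View pics/top0.png

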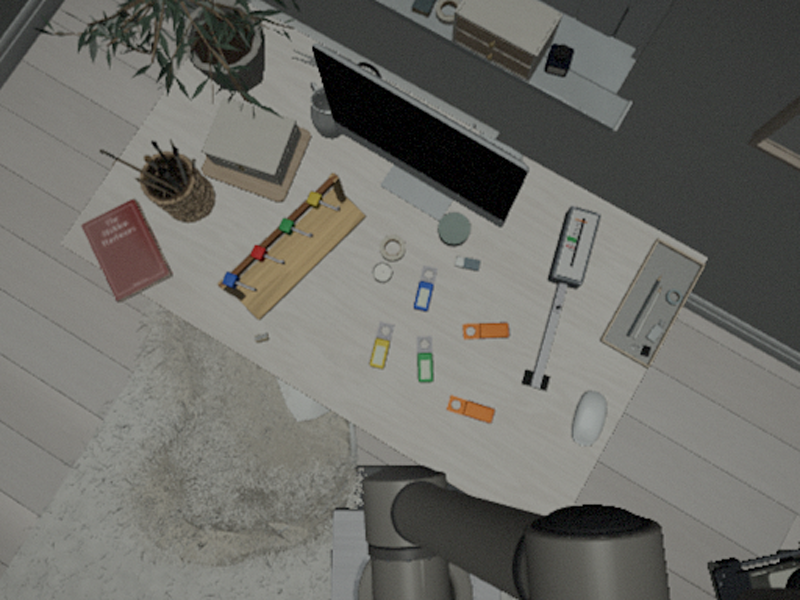

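View pics/side0.png

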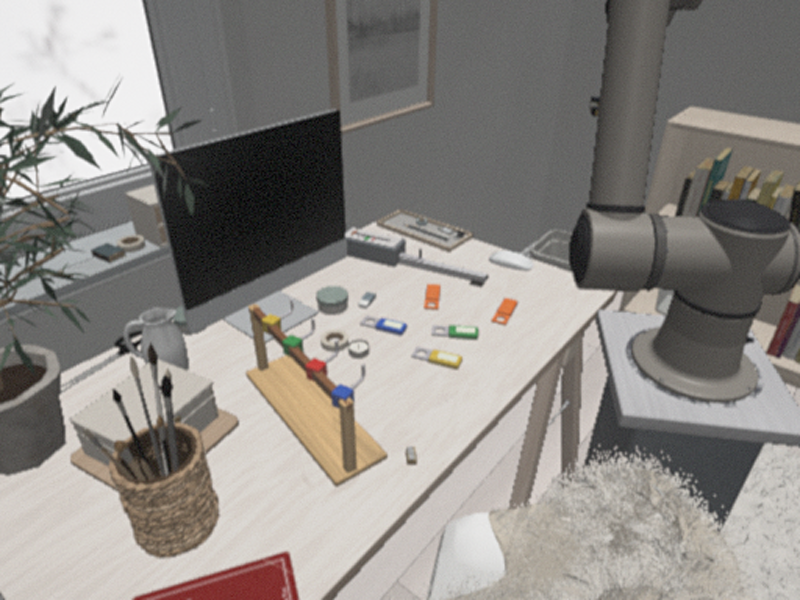

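Yellow, green and blue fobs are present and red is absent. The gauge runs from its foot at (537,380) to its housing at (575,245), and the rack stands at the left. Next: masks and close crops.

```bash
cat > h.py <<'E'
import numpy as np,cv2,json
from plant import *
def ray(c,uv):
    u,v=uv;K=c["mtx"];P=c["pose"]
    d=np.array([(u-K[0,2])/K[0,0],-(v-K[1,2])/K[1,1],-1]);return P[:3,3],P[:3,:3]@d
def onz(c,uv,z):
    o,d=ray(c,uv);return o+d*(z-o[2])/d[2]
def proj(c,p):
    P=c["pose"];K=c["mtx"];q=P[:3,:3].T@(np.array(p,float)-P[:3,3]);return K[0,0]*q[0]/-q[2]+K[0,2],-K[1,1]*q[1]/-q[2]+K[1,2]
def tri(c1,a,c2,b):
    o1,d1=ray(c1,a);o2,d2=ray(c2,b)
    s=np.linalg.lstsq(np.c_[d1,-d2],o2-o1,rcond=None)[0];p,q=o1+s[0]*d1,o2+s[1]*d2
    return (p+q)/2,np.linalg.norm(p-q)
HUE={"red":(172,6),"yellow":(22,34),"green":(50,80),"blue":(100,125),"orange":(6,16)}
def blobs(img,col,smin=110,vmin=60,amin=12):
    h,s,v=cv2.split(cv2.cvtColor(img,cv2.COLOR_RGB2HSV));a,b=HUE[col]
    m=((h>=a)&(h<=b)) if a<b else ((h>=a)|(h<=b))
    m=(m&(s>smin)&(v>vmin)).astype(np.uint8)
    m=cv2.morphologyEx(m,cv2.MORPH_CLOSE,np.ones((5,5)))
    n,l,st,ce=cv2.connectedComponentsWithStats(m)
    return [(st[i,4],ce[i],l==i) for i in range(1,n) if st[i,4]>=amin]
def fob(c,col):
    """block centre, yaw(axis, mod pi) from top view"""
    r=[]
    for a,ce,m in blobs(c["image"],col,amin=60):
        ys,xs=np.nonzero(m);pts=np.array([onz(c,(x,y),14)[:2] for x,y in zip(xs,ys)],np.float32)
        (cx,cy),(w,h),ang=cv2.minAreaRect(pts);ang=np.radians(ang+(0 if w>h else 90))
        r.append((np.round([cx,cy],1),np.round(sorted((w,h)),1),round(float(ang),3),a))
    return r
E
python3 - <<'E'
from h import *
import pickle
d=pickle.load(open("d0.pkl","rb"));t,s=d["top"],d["side"]
for c in("yellow","green","blue","orange"):print(c,fob(t,c))
for c in("red","yellow","green","blue"):
    print(c,[(n,a,np.round(ce,1).tolist()) for n,k in d.items() for a,ce,m in blobs(k["image"],c) if k is not t or ce[1]<215 ])
def crop(k,x,y,w,h,f):return cv2.resize(k["image"][y:y+h,x:x+w,::-1],None,fx=f,fy=f,interpolation=cv2.INTER_CUBIC)
o=np.zeros((600,800,3),np.uint8)
for k,(x,y,w,h),f,(X,Y) in((t,(330,130,60,120),5,(0,0)),(t,(135,105,100,100),4,(300,0)),(s,(215,140,100,50),5,(300,400)),):
    i=crop(k,x,y,w,h,f);i=i[:600-Y,:800-X];o[Y:Y+i.shape[0],X:X+i.shape[1]]=i
cv2.imwrite("pics/c1.png",o)
o=crop(s,150,185,100,75,8);cv2.imwrite("pics/c2.png",o)
E
```

```text
yellow [(array([756.9, 212.2]), array([27.4, 30.8]), 2.724, np.int32(70)), (array([447.8,  73.8]), array([26.7, 54.7]), 2.92, np.int32(85))]
green []
blue [(array([589.4, 376.2]), array([22.6, 26. ]), 2.775, np.int32(60)), (array([562.2, -10.2]), array([26.9, 55.3]), 2.931, np.int32(82))]
orange [(array([ 494. , -132.9]), array([27.7, 88.5]), 1.585, np.int32(267)), (array([ 342.5, -103.9]), array([27.9, 87. ]), 1.29, np.int32(273))]
red [('top', np.int32(257), [86.9, 141.0]), ('top', np.int32(65), [164.8, 161.2]), ('side', np.int32(150), [500.6, 209.3]), ('side', np.int32(96), [201.0, 234.6]), ('side', np.int32(1614), [151.2, 373.1])]
yellow [('top', np.int32(70), [200.8, 127.2]), ('side', np.int32(69), [172.4, 205.5]), ('side', np.int32(74), [283.3, 229.8])]
green [('top', np.int32(55), [182.8, 144.0]), ('side', np.int32(37), [186.4, 218.1])]
blue [('top', np.int32(60), [146.7, 178.6]), ('top', np.int32(82), [270.7, 188.0]), ('side', np.int32(49), [248.3, 208.7]), ('side', np.int32(70), [218.6, 250.6])]
```

View pics/c1.png

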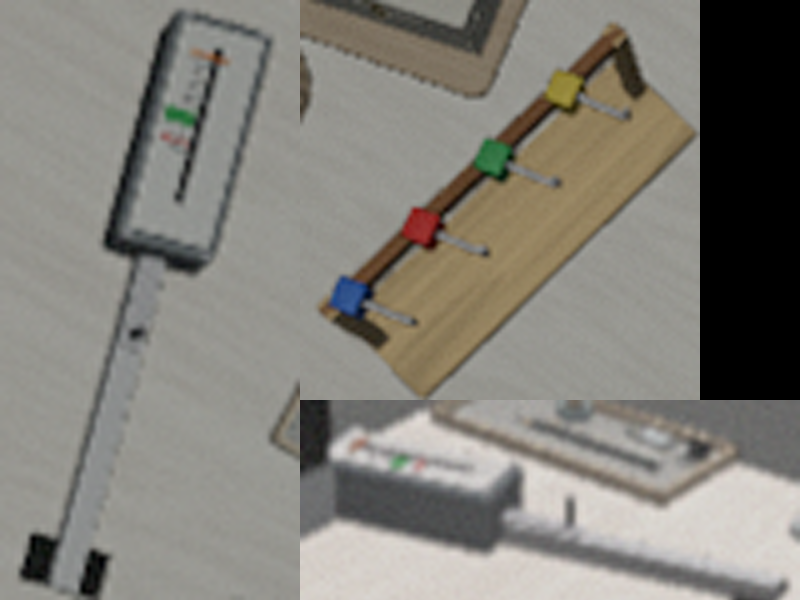

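View pics/c2.png

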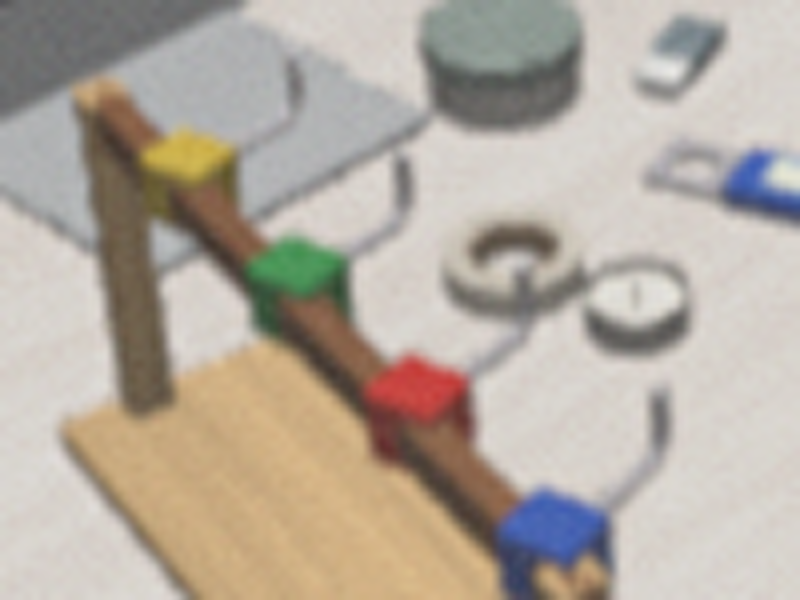

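Run:
```python
from h import *
import pickle
d=pickle.load(open("d0.pkl","rb"));t,s=d["top"],d["side"]
h=lambda X,Y,x,y,f:((X+.5)/f-.5+x,(Y+.5)/f-.5+y)
T=dict(yellow=(627,116),green=(557,184),red=(485,251),blue=(413,322))
S=dict(yellow=(293,62),green=(402,157),red=(523,270),blue=(659,390))
for k in T:
    p,e=tri(t,h(T[k][0]-300,T[k][1],135,105,4),s,h(*S[k],150,185,8));print(k,"tip",p.round(1),round(e,1))
for c in T:
    for a,ce,m in blobs(t["image"],c,80,40):
        print(c,a,ce.round(1),onz(t,ce,140).round(1)) if a<75 and 100<ce[1]<200 else 0
p,e=tri(t,h(139,331,330,130,5),s,h(270,96,215,140,5));print("post tip",p,e)
p,e=tri(t,h(136,338,330,130,5),s,h(270,123,215,140,5));print("post base",p,e)
a=onz(t,h(217,52,330,130,5),54);b=onz(t,h(180,200,330,130,5),54);f=onz(t,h(66,565,330,130,5),6)
print("slot",a,b,np.arctan2(*(a-b)[[1,0]]),"foot",f)
pt=onz(t,h(208,57,330,130,5),54);print("pointer",pt)
be=onz(t,h(150,262,330,130,5),22);bn=onz(t,h(66,585,330,130,5),20);print("bed",be,bn,np.arctan2(*(be-bn)[[1,0]]))
HUE["green"]=(45,90)
for a,ce,m in blobs(t["image"],"green",80,40):print(a,ce)
import h as H
g=H.blobs
H.blobs=lambda i,c,amin=12:g(i,c,80,40,amin)
for c in("yellow","green","blue"):print(c,fob(t,c))
# eyes: proj check by steel plate later
```

```text
yellow tip [699.1 146.1 146.5] 4.5
green tip [649.  193.6 147.9] 4.7
red tip [599.6 242.  147.5] 3.0
blue tip [548.9 289.7 148.4] 3.7
yellow 12 [185.2 149.5] [651.4 233.5 140. ]
yellow 15 [149.9 187.2] [542.1 327.7 140. ]
green 59 [182.9 144.1] [667.  240.7 140. ]
green 15 [365.5 152.7] [ 647.9 -274.2  140. ]
red 72 [164.9 161.3] [616.7 289.3 140. ]
blue 73 [147.3 178.9] [565.7 336.4 140. ]
post tip [ 540.72316377 -269.4336828    46.42745151] 2.301373813521156
post base [ 540.20414619 -272.653127     22.76721716] 2.831694006953578
slot [ 709.88937035 -318.01484582   54.        ] [ 618.13540284 -293.7521668    54.        ] -0.2585148639927972 foot [ 401.31463118 -231.38018124    6.        ]
pointer [ 706.70690651 -312.51672911   54.        ]
bed [ 586.0374336  -282.23630741   22.        ] [ 388.87264419 -228.70611426   20.        ] -0.2651091631513822
61 [182.96721311 144.        ]
15 [365.53333333 152.73333333]
75 [272.         232.89333333]
yellow [(array([755.6, 214.5]), array([26.9, 33.2]), 2.985, np.int32(77)), (array([447.6,  74.3]), array([27.5, 55.5]), 2.92, np.int32(101))]
green [(array([701.9, 267.9]), array([22.6, 27.3]), 2.808, np.int32(61)), (array([422.3, -14.6]), array([27.3, 51.5]), 0.015, np.int32(75))]
blue [(array([588.8, 374.1]), array([26.5, 28.3]), 1.244, np.int32(73)), (array([562.1, -10.1]), array([27.8, 55.8]), 2.956, np.int32(91))]
```

Run:
```python
from h import *
import pickle
d=pickle.load(open("d0.pkl","rb"));t,s=d["top"],d["side"]
h=lambda X,Y,x,y,f:((X+.5)/f-.5+x,(Y+.5)/f-.5+y)
yaw=lambda v:round(float(np.arctan2(v[1],v[0])),3)
for n,r,b in(("red",(470,377),(525,338)),("yellow",(245,150),(295,118)),("green",(350,250),(403,212)),("blue",(610,502),(659,455))):
    R,B=onz(s,h(*r,150,185,8),130),onz(s,h(*b,150,185,8),130);print(n,"side root",R.round(),"bend",B.round(1),yaw(R-B))
for n,r,tp in(("red",(440,235),(485,251)),("yellow",(582,98),(627,116)),("green",(512,167),(557,184)),("blue",(370,305),(413,322))):
    R,B=onz(t,h(r[0]-300,r[1],135,105,4),130),onz(t,h(tp[0]-300,tp[1],135,105,4),154);print(n,"top root",R.round(),"tip",B.round(1),yaw(R-B),np.linalg.norm((R-B)[:2]))
f=lambda X,Y:onz(t,h(X-300,Y,135,105,4),12)
a,b,c=f(425,395),f(695,130),f(655,85);print("base front",a,b,yaw(b-a),"side",yaw(c-b))
```

```text
red side root [610. 271. 130.] bend [599.2 250.7 130. ] 1.077
yellow side root [710. 173. 130.] bend [700.1 152.8 130. ] 1.125
green side root [661. 218. 130.] bend [651.5 196.7 130. ] 1.14
blue side root [559. 316. 130.] bend [550.1 294.7 130. ] 1.178
red top root [613. 278. 130.] tip [596.7 240.4 154. ] 1.162 41.16001095661165
yellow top root [715. 181. 130.] tip [694.6 144.7 154. ] 1.057 41.25722491551764
green top root [663. 229. 130.] tip [645.  192.1 154. ] 1.11 41.133874234105484
blue top root [562. 325. 130.] tip [546.1 288.  154. ] 1.169 40.542723214286156
base front [513.20797791 312.56215386  12.        ] [726.6210299  109.23898787  12.        ] -0.761 side 0.731
```

```bash
cat >> h.py <<'E'
def plan(*tg):
    """targets (x,y,z,yaw): prints for each the az units, then shift units (tool axes after turn) and distance; the first leg starts from the measured pose"""
    o=get_obs();p=np.array(o["tool_pos"]);y=o["tcp_rot"][2]
    print("at",p.round(1),"rot",np.round(o["tcp_rot"],3),"w",round(o["grip_width"],1),"F",np.round(o["contact_force"],1),"t",round(o["time"],1))
    for q in tg:
        d=np.array(q[:3])-p;w=q[3];a=-((w-y+np.pi)%(2*np.pi)-np.pi)
        loc=np.array([np.cos(w)*d[0]+np.sin(w)*d[1],np.sin(w)*d[0]-np.cos(w)*d[1],-d[2]])
        print(" az %.3f (rows>=%d)  shift %s (rows>=%d)"%(a/1.5,int(np.ceil(abs(a)/.122)),(loc/800).round(4),int(np.ceil(np.linalg.norm(loc)/40))))
        p,y=np.array(q[:3]),w
E
python3 - <<'E'
from h import *
plan((450,-250,240,-.21),(448,74,240,-.21),(448,74,13,-.21))
E
```

```text
at [ 118.6 -511.1  237.1] rot [-3.14  -0.     0.228] w 91.7 F [ 0.5  0.2 -0.2] t 0.1
 az 0.292 (rows>=4)  shift [ 0.3372 -0.4056 -0.0036] (rows>=11)
 az -0.000 (rows>=0)  shift [-0.0869 -0.3956  0.    ] (rows>=9)
 az -0.000 (rows>=0)  shift [ 0.     -0.      0.2838] (rows>=6)
```

```bash
python3 -m inch '[0,0,0.049,0,0,0,-1,0,0,0.049,0,0,0,-1,0,0,0.049,0,0,0,-1,0,0,0.049,0,0,0,-1,0,0,0.048,0,0,0,-1,0,0,0.048,0,0,0,-1]'
python3 -m inch '[0,0,0,0.024,-0.029,0,-1,0,0,0,0.024,-0.029,0,-1,0,0,0,0.024,-0.029,0,-1,0,0,0,0.024,-0.029,0,-1,0,0,0,0.024,-0.029,0,-1,0,0,0,0.024,-0.029,0,-1,0,0,0,0.024,-0.029,0,-1]'
python3 -m inch '[0,0,0,0.024,-0.029,0,-1,0,0,0,0.024,-0.029,0,-1,0,0,0,0.024,-0.029,0,-1,0,0,0,0.024,-0.029,0,-1,0,0,0,0.024,-0.029,0,-1,0,0,0,0.024,-0.029,0,-1,0,0,0,0.024,-0.029,0,-1]'
python3 -m inch '[0,0,0,-0.009,-0.04,0,-1,0,0,0,-0.009,-0.04,0,-1,0,0,0,-0.009,-0.04,0,-1,0,0,0,-0.009,-0.04,0,-1,0,0,0,-0.009,-0.04,0,-1,0,0,0,-0.009,-0.04,0,-1,0,0,0,-0.009,-0.04,0,-1,0,0,0,-0.009,-0.04,0,-1,0,0,0,-0.009,-0.04,0,-1,0,0,0,-0.006,-0.036,0,-1]'
python3 - <<'E'
from h import *
c=capture("top")
for k in("yellow","green","blue"):print(k,[f for f in fob(c,k) if f[0][0]<570])
plan((448,74,60,-.21),(448,74,13,-.21))
E
```

```text
time: 0.6
tool_pos: [118.5, -511.2, 237.3]
tcp_rot: [-3.141, 0.0, -0.214]
contact_force: [-0.8, -0.2, 0.4]
grip_width: 92.1
finger_force: 0.0
time: 1.18
tool_pos: [284.8, -379.4, 237.5]
tcp_rot: [-3.141, 0.0, -0.21]
contact_force: [0.5, -0.3, 0.3]
grip_width: 91.6
finger_force: 0.0
time: 1.77
tool_pos: [450.1, -248.6, 237.4]
tcp_rot: [-3.141, 0.001, -0.21]
contact_force: [0.4, -0.3, -0.9]
grip_width: 92.0
finger_force: 0.0
time: 2.6
tool_pos: [446.5, 76.4, 237.5]
tcp_rot: [3.142, 0.001, -0.21]
contact_force: [0.4, 0.4, 0.4]
grip_width: 92.0
finger_force: 0.0
yellow []
green []
blue [(array([562.2, -10.2]), array([26.9, 55.3]), 2.931, np.int32(82))]
at [446.6  80.2 237.6] rot [-3.139e+00  1.000e-03 -2.080e-01] w 92.0 F [-1.1  2.3 -0.4] t 2.6
 az 0.001 (rows>=1)  shift [0.0034 0.0072 0.222 ] (rows>=5)
 az -0.000 (rows>=0)  shift [ 0.     -0.      0.0588] (rows>=2)
```

```bash
python3 -m inch '[0,0,0,0.0034,0.0072,0.037,-0.2,0,0,0,0,0,0.037,-0.2,0,0,0,0,0,0.037,-0.2,0,0,0,0,0,0.037,-0.2,0,0,0,0,0,0.037,-0.2,0,0,0,0,0,0.037,-0.2]'
python3 -m inch '[0,0,0,0,0,0.02,-0.2,0,0,0,0,0,0.02,-0.2,0,0,0,0,0,0.0185,-0.2,0,0,0,0,0,0,-0.2,0,0,0,0,0,0,1,0,0,0,0,0,0,1,0,0,0,0,0,0,1,0,0,0,0,0,0,1,0,0,0,0,0,0,1]'
python3 -m inch '[0,0,0,0,0,0,1,0,0,0,0,0,0,1]'
```

```text
time: 3.15
tool_pos: [448.5, 68.1, 58.7]
tcp_rot: [3.141, -0.0, -0.21]
contact_force: [-0.2, 0.4, -0.8]
grip_width: 57.9
finger_force: 0.0
time: 3.9
tool_pos: [448.8, 68.2, 13.4]
tcp_rot: [3.142, -0.0, -0.21]
contact_force: [0.3, -1.0, 0.3]
grip_width: 29.4
finger_force: 30.0
time: 4.07
tool_pos: [448.8, 68.2, 13.4]
tcp_rot: [3.141, -0.0, -0.21]
contact_force: [0.4, -0.1, 1.0]
grip_width: 29.4
finger_force: 30.0
```

Run:
```python
from h import *
c=capture("side");x=c["image"][185:260,240:340,::-1];cv2.imwrite("pics/g1.png",cv2.resize(x,(800,600),interpolation=cv2.INTER_CUBIC))
plan((448,74,120,-.262),(491,-255,120,-.262))
```

```text
at [448.8  68.2  13.4] rot [ 3.142 -0.    -0.21 ] w 29.6 F [-0.3 -0.8  1.9] t 4.1
 az 0.035 (rows>=1)  shift [-0.0028 -0.0067 -0.1332] (rows>=3)
 az -0.000 (rows>=0)  shift [0.1584 0.3833 0.    ] (rows>=9)
```

```bash
python3 -m inch '[0,0,0,0,0,-0.033,1,0,0,0,0,0,-0.033,1,0,0,0,0,0,-0.033,1,0,0,0.035,0,0,-0.033,1]'
python3 -m inch '[0,0,0,0.0163,0.0383,0,1,0,0,0,0.0163,0.0383,0,1,0,0,0,0.0163,0.0383,0,1,0,0,0,0.0163,0.0383,0,1,0,0,0,0.0163,0.0383,0,1,0,0,0,0.0163,0.0383,0,1,0,0,0,0.0163,0.0383,0,1,0,0,0,0.0163,0.0383,0,1,0,0,0,0.0163,0.0383,0,1,0,0,0,0.0163,0.0383,0,1]'
python3 -m inch '[0,0,0,0,0,0,1,0,0,0,0,0,0,1,0,0,0,0,0,0,1]'
python3 - <<'E'
from h import *
o=[]
for n,(x,y,w,h) in(("top",(325,150,75,75)),("side",(225,130,75,75))):
    c=capture(n);i=c["image"][y:y+h,x:x+w,::-1];o.append(cv2.resize(i,(400,400),interpolation=cv2.INTER_CUBIC))
cv2.imwrite("pics/p1.png",np.hstack(o))
plan((498.9,-258.7,75,-.262))
E
```

```text
time: 4.45
tool_pos: [448.3, 68.3, 120.0]
tcp_rot: [3.141, 0.001, -0.262]
contact_force: [1.1, -0.7, 0.3]
grip_width: 29.1
finger_force: 30.0
time: 5.28
tool_pos: [494.9, -263.1, 118.8]
tcp_rot: [-3.142, 0.0, -0.263]
contact_force: [0.5, 0.3, -0.6]
grip_width: 29.5
finger_force: 30.0
time: 5.53
tool_pos: [494.5, -260.9, 118.5]
tcp_rot: [-3.141, 0.001, -0.263]
contact_force: [-1.2, 0.5, -0.6]
grip_width: 29.5
finger_force: 30.0
at [ 494.8 -260.2  118.8] rot [-3.141e+00  1.000e-03 -2.620e-01] w 29.6 F [ 0.6 -0.4 -0.7] t 5.6
 az 0.000 (rows>=1)  shift [ 0.0045 -0.0031  0.0547] (rows>=2)
```

View pics/p1.png

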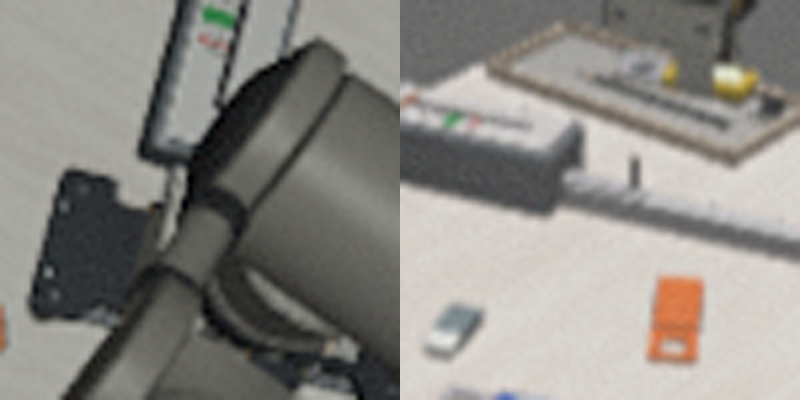

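```bash
python3 -m inch '[0,0,0,0.0025,-0.0015,0.027,1,0,0,0,0.002,-0.0015,0.027,1,0,0,0,0,0,0,1,0,0,0,0,0,0,1,0,0,0,0,0,0,1]'
python3 - <<'E'
from h import *
c=capture("side");i=c["image"][135:180,240:300,::-1];cv2.imwrite("pics/p2.png",cv2.resize(i,(800,600),interpolation=cv2.INTER_CUBIC))
plan((498.9,-258.7,75,-.262))
p=get_obs()["tool_pos"];e=p+[43.6*.966,-43.6*.259,-6]
f=lambda q:((np.array(proj(c,q))-[240,135]+.5)*13.33-.5).round()
print("eye",f(e),"post tip",f((541,-270,48.5)),"post base",f((541,-270,24)))
E
```

```text
time: 6.05
tool_pos: [499.7, -259.7, 76.7]
tcp_rot: [3.141, -0.001, -0.262]
contact_force: [-0.3, 1.0, -0.0]
grip_width: 29.5
finger_force: 30.0
at [ 499.9 -260.1   77.1] rot [ 3.141e+00 -2.000e-03 -2.620e-01] w 29.8 F [ 0.  -0.5 -0.3] t 6.1
 az 0.000 (rows>=1)  shift [-0.0016 -0.0014  0.0026] (rows>=1)
eye [391. 238.] post tip [391. 316.] post base [388. 397.]
```

View pics/p2.png

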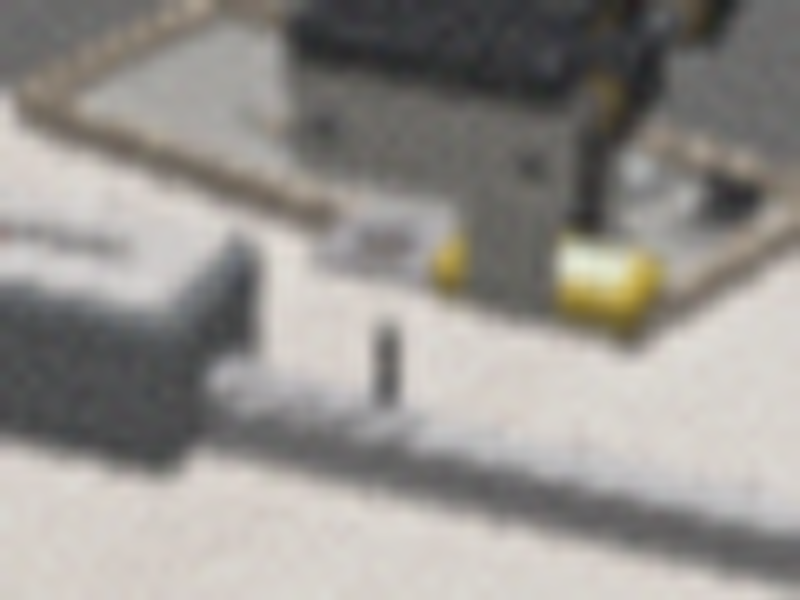

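```bash
python3 -m inch '[0,0,0,-0.001,-0.001,0.018,1,0,0,0,0,0,0.018,1,0,0,0,0,0,0.009,1,0,0,0,0,0,0,1]'
python3 -m inch '[0,0,0,0,0,0.004,1,0,0,0,0,0,0.003,1,0,0,0,0,0,0,1,0,0,0,0,0,0,1]'
```

```text
time: 6.43
tool_pos: [498.2, -258.8, 39.2]
tcp_rot: [-3.141, 0.001, -0.263]
contact_force: [-1.1, -0.1, -0.1]
grip_width: 29.6
finger_force: 30.0
time: 6.77
tool_pos: [498.8, -259.3, 34.5]
tcp_rot: [3.141, -0.001, -0.263]
contact_force: [0.0, -0.2, -0.4]
grip_width: 29.7
finger_force: 30.0
```

```bash
python3 -m inch '[0,0,0,-0.006,0,0,1,0,0,0,-0.006,0,0,1,0,0,0,-0.006,0,0,1,0,0,0,-0.006,0,0,1,0,0,0,-0.006,0,0,1,0,0,0,-0.006,0,0,1,0,0,0,-0.006,0,0,1,0,0,0,-0.006,0,0,1,0,0,0,0,0,0,1]'
python3 - <<'E'
from h import *
c=capture("side");i=c["image"][135:180,210:300,::-1];i=cv2.resize(i,(800,400),interpolation=cv2.INTER_CUBIC)
c=capture("top");j=cv2.resize(c["image"][125:185,355:400,::-1],(150,200),interpolation=cv2.INTER_CUBIC)
o=np.zeros((600,800,3),np.uint8);o[:400]=i;o[400:,:150]=j;cv2.imwrite("pics/q1.png",o)
plan()
E
```

```text
time: 7.52
tool_pos: [461.6, -249.1, 34.5]
tcp_rot: [3.141, -0.002, -0.263]
contact_force: [7.0, 1.7, -0.7]
grip_width: 29.7
finger_force: 30.0
at [ 462.1 -249.2   34.5] rot [ 3.141e+00 -2.000e-03 -2.630e-01] w 29.9 F [ 6.3  1.4 -0.9] t 7.6
```

View pics/q1.png

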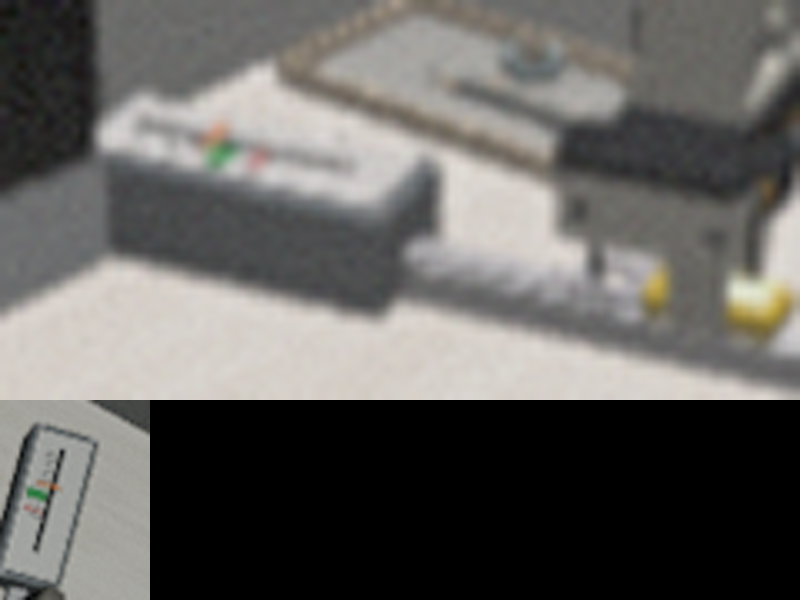

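```bash
cat >> h.py <<'E'
def pointer():
    """distance along the slot from the green band's middle to the orange pointer, both from side view, plus 40"""
    r=[]
    for n,box in(("side",(210,135,265,165)),("top",(355,125,400,185))):
        c=capture(n);x0,y0,x1,y1=box;im=c["image"][y0:y1,x0:x1].astype(float)
        R,G,B=im[...,0],im[...,1],im[...,2]
        wo=np.clip(np.minimum(R-G,G-B)-12,0,None);wg=np.clip(G-np.maximum(R,B)-25,0,None)
        cc=lambda w:(np.array([(w*np.arange(x0,x1)).sum(),(w*np.arange(y0,y1)[:,None]).sum()])/max(w.sum(),1e-9))
        o,g=onz(c,cc(wo),54),onz(c,cc(wg),54);r.append(round(40-float((o-g)@[.966,-.259,0]),1))
    return r
E
python3 - <<'E'
from h import *
print(pointer())
E
python3 -m inch '[0,0,0,-0.003,0,0,1,0,0,0,-0.002,0,0,1,0,0,0,0,0,0,1,0,0,0,0,0,0,1]'
python3 - <<'E'
from h import *
print(pointer());plan()
E
```

```text
[29.9, 29.2]
time: 8.05
tool_pos: [458.5, -248.2, 34.5]
tcp_rot: [3.141, -0.003, -0.263]
contact_force: [6.9, 1.6, -0.5]
grip_width: 29.4
finger_force: 30.0
[32.4, 33.2]
at [ 458.6 -248.3   34.5] rot [ 3.141e+00 -3.000e-03 -2.630e-01] w 29.5 F [ 7.3  0.5 -0.8] t 8.2
```

```bash
python3 - <<'E'
import h,pickle
d=pickle.load(open("d0.pkl","rb"))
h.capture=lambda n:d[n];print("rest",h.pointer())
E
python3 -m inch '[0,0,0,-0.003,0,0,1,0,0,0,-0.001,0,0,1,0,0,0,0,0,0,1,0,0,0,0,0,0,1]'
python3 - <<'E'
from h import *
print(pointer());plan()
c=capture("side");i=c["image"][138:163,215:265,::-1];i=cv2.resize(i,(800,400),interpolation=cv2.INTER_CUBIC)
cv2.imwrite("pics/q2.png",i)
E
```

```text
rest [10.6, -0.6]
time: 8.48
tool_pos: [455.6, -247.4, 34.5]
tcp_rot: [3.141, -0.003, -0.263]
contact_force: [6.8, 1.0, -2.0]
grip_width: 29.6
finger_force: 30.0
[33.5, 35.7]
at [ 455.6 -247.4   34.5] rot [ 3.141e+00 -3.000e-03 -2.630e-01] w 29.9 F [ 7.1  1.7 -0.8] t 8.6
```

View pics/q2.png

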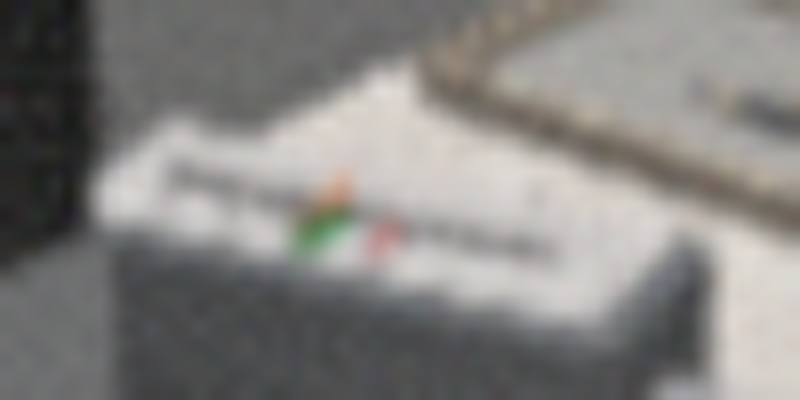

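```bash
python3 -m inch '[0,0,0,-0.0025,0,0,1,0,0,0,0,0,0,1,0,0,0,0,0,0,1,0,0,0,0,0,0,1,0,0,0,0,0,0,1,0,0,0,0,0,0,1,0,0,0,0,0,0,1,0,0,0,0,0,0,1,0,0,0,0,0,0,1,0,0,0,0,0,0,1]'
python3 - <<'E'
from h import *
print(pointer());plan()
E
python3 -m inch '[0,0,0,0,0,0,1,0,0,0,0,0,0,1,0,0,0,0,0,0,1,0,0,0,0,0,0,1,0,0,0,0,0,0,1,0,0,0,0,0,0,1,0,0,0,0,0,0,1,0,0,0,0,0,0,1,0,0,0,0,0,0,1]'
python3 - <<'E'
from h import *
print(pointer());plan()
E
```

```text
time: 9.47
tool_pos: [453.8, -246.9, 34.5]
tcp_rot: [3.141, -0.003, -0.263]
contact_force: [7.5, 1.2, -2.2]
grip_width: 29.8
finger_force: 30.0
[35.0, 37.1]
at [ 453.8 -246.9   34.5] rot [ 3.141e+00 -3.000e-03 -2.630e-01] w 29.7 F [ 7.9  0.6 -1.9] t 9.6
time: 10.32
tool_pos: [453.8, -246.9, 34.5]
tcp_rot: [3.141, -0.003, -0.263]
contact_force: [7.9, 1.1, -1.9]
grip_width: 29.6
finger_force: 30.0
[32.8, 37.2]
at [ 453.8 -246.9   34.5] rot [ 3.141e+00 -3.000e-03 -2.630e-01] w 29.8 F [ 8.3  0.9 -2. ] t 10.4
```

```bash
python3 -m inch '[0,0,0,-0.002,0,0,1,0,0,0,0,0,0,1,0,0,0,0,0,0,1,0,0,0,0,0,0,1,0,0,0,0,0,0,1,0,0,0,0,0,0,1,0,0,0,0,0,0,1,0,0,0,0,0,0,1,0,0,0,0,0,0,1,0,0,0,0,0,0,1]'
python3 -m inch '[0,0,0,0,0,0,1,0,0,0,0,0,0,1,0,0,0,0,0,0,1,0,0,0,0,0,0,1,0,0,0,0,0,0,1]'
python3 - <<'E'
from h import *
print(pointer());plan((498.8,-259.2,34.5,-.262))
E
```

```text
time: 11.25
tool_pos: [452.3, -246.5, 34.5]
tcp_rot: [3.141, -0.003, -0.263]
contact_force: [7.4, 1.6, -0.8]
grip_width: 29.6
finger_force: 30.0
time: 11.67
tool_pos: [452.3, -246.5, 34.5]
tcp_rot: [3.141, -0.003, -0.263]
contact_force: [7.9, 1.6, -2.0]
grip_width: 29.8
finger_force: 30.0
[40.3, 38.5]
at [ 452.3 -246.5   34.5] rot [ 3.141e+00 -3.000e-03 -2.630e-01] w 29.7 F [ 8.1  0.8 -0.9] t 11.8
 az -0.000 (rows>=1)  shift [0.0603 0.0002 0.0001] (rows>=2)
```

```bash
python3 -m inch '[0,0,0,0.0075,0,0,1,0,0,0,0.0075,0,0,1,0,0,0,0.0075,0,0,1,0,0,0,0.0075,0,0,1,0,0,0,0.0075,0,0,1,0,0,0,0.0075,0,0,1,0,0,0,0.0075,0,0,1,0,0,0,0.0075,0,0,1,0,0,0,0,0,0,1,0,0,0,0,0,0,1]'
python3 -m inch '[0,0,0,0,0,-0.01,1,0,0,0,0,0,-0.02,1,0,0,0,0,0,-0.03,1,0,0,0,0,0,-0.04,1,0,0,0,0,0,-0.04,1,0,0,0,0,0,-0.04,1,0,0,0,0,0,-0.027,1]'
python3 -m inch '[0,0,-0.06,0,0,0,1,0,0,-0.06,0,0,0,1,0,0,-0.06,0,0,0,1,0,0,-0.06,0,0,0,1,0,0,-0.06,0,0,0,1,0,0,-0.06,0,0,0,1,0,0,-0.06,0,0,0,1,0,0,-0.06,0,0,0,1]'
python3 -m inch '[0,0,-0.06,0,0,0,1,0,0,-0.06,0,0,0,1,0,0,-0.06,0,0,0,1,0,0,-0.06,0,0,0,1,0,0,-0.06,0,0,0,1,0,0,-0.06,0,0,0,1,0,0,-0.06,0,0,0,1,0,0,-0.028,0,0,0,1,0,0,0,0,0,0,1,0,0,0,0,0,0,1]'
python3 - <<'E'
from h import *
print(pointer());plan((450,0,200,1.13),(678.4,107.6,200,1.13))
E
```

```text
time: 12.6
tool_pos: [497.0, -258.6, 33.7]
tcp_rot: [-3.141, 0.002, -0.263]
contact_force: [-0.3, -0.3, -1.0]
grip_width: 29.7
finger_force: 30.0
time: 13.18
tool_pos: [497.5, -259.0, 203.5]
tcp_rot: [3.14, -0.003, -0.263]
contact_force: [0.2, -0.8, -0.9]
grip_width: 29.4
finger_force: 30.0
time: 13.85
tool_pos: [496.8, -258.6, 200.2]
tcp_rot: [-3.141, 0.0, 0.462]
contact_force: [-0.6, -0.1, 0.4]
grip_width: 29.9
finger_force: 30.0
time: 14.68
tool_pos: [497.0, -258.7, 200.0]
tcp_rot: [-3.141, 0.0, 1.128]
contact_force: [0.1, 0.3, 0.7]
grip_width: 29.4
finger_force: 30.0
[-0.3, -0.5]
at [ 497.2 -258.7  199.9] rot [-3.141  0.     1.128] w 29.8 F [ 0.5  0.1 -0.6] t 14.8
 az -0.001 (rows>=1)  shift [ 2.673e-01 -1.914e-01 -1.000e-04] (rows>=7)
 az -0.000 (rows>=0)  shift [ 0.2435  0.2008 -0.    ] (rows>=7)
```

```bash
python3 -m inch '[0,0,0,0.0297,-0.0213,0,1,0,0,0,0.0297,-0.0213,0,1,0,0,0,0.0297,-0.0213,0,1,0,0,0,0.0297,-0.0213,0,1,0,0,0,0.0297,-0.0213,0,1,0,0,0,0.0297,-0.0213,0,1,0,0,0,0.0297,-0.0213,0,1,0,0,0,0.0297,-0.0213,0,1,0,0,0,0.0297,-0.021,0,1]'
python3 -m inch '[0,0,0,0.0243,0.0201,0,1,0,0,0,0.0243,0.0201,0,1,0,0,0,0.0243,0.0201,0,1,0,0,0,0.0243,0.0201,0,1,0,0,0,0.0243,0.0201,0,1,0,0,0,0.0243,0.0201,0,1,0,0,0,0.0243,0.0201,0,1,0,0,0,0.0243,0.0201,0,1,0,0,0,0.0243,0.0201,0,1,0,0,0,0.0243,0.0201,0,1]'
python3 -m inch '[0,0,0,0,0,0,1,0,0,0,0,0,0,1,0,0,0,0,0,0,1]'
python3 - <<'E'
from h import *
o=[]
for n,(x,y,w,h) in(("top",(180,100,60,60)),("side",(145,160,60,60))):
    c=capture(n);i=c["image"][y:y+h,x:x+w,::-1];o.append(cv2.resize(i,(400,400),interpolation=cv2.INTER_CUBIC))
    p=get_obs()["tool_pos"];e=p+[43.6*.427,43.6*.904,-6]
    f=lambda q:((np.array(proj(c,q))-[x,y]+.5)*400/60-.5).round()
    print(n,"eye",f(e),"tip",f((697,147,154)),f((697,147,130)))
cv2.imwrite("pics/p3.png",np.hstack(o));plan((678.4,107.6,185,1.13))
E
```

```text
time: 15.53
tool_pos: [449.8, 1.2, 199.9]
tcp_rot: [3.141, 0.0, 1.128]
contact_force: [-0.1, 1.0, -0.4]
grip_width: 29.8
finger_force: 30.0
time: 16.37
tool_pos: [679.7, 107.6, 199.6]
tcp_rot: [-3.141, 0.0, 1.128]
contact_force: [0.8, 0.5, 0.5]
grip_width: 29.4
finger_force: 30.0
time: 16.62
tool_pos: [678.1, 106.8, 199.3]
tcp_rot: [-3.141, 0.001, 1.129]
contact_force: [-0.1, 0.6, 0.2]
grip_width: 29.7
finger_force: 30.0
top eye [230. 193.] tip [240. 221.] [247. 238.]
side eye [278. 112.] tip [286. 205.] [292. 258.]
at [678.1 106.5 200. ] rot [-3.141  0.     1.129] w 29.6 F [ 0.2 -0.2 -1. ] t 16.7
 az -0.001 (rows>=1)  shift [ 0.0014 -0.0002  0.0188] (rows>=1)
```

View pics/p3.png

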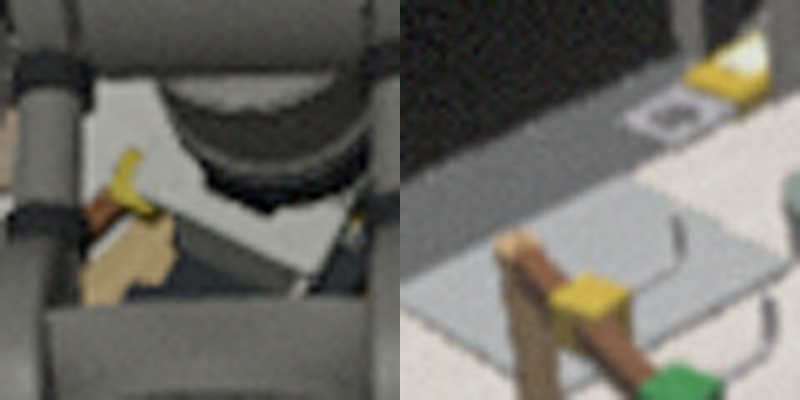

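```bash
python3 -m inch '[0,0,0,0.0034,0.001,0.02,1,0,0,0,0,0,0.012,1,0,0,0,0,0,0.01,1,0,0,0,0,0,0.01,1,0,0,0,0,0,0.01,1,0,0,0,0,0,0.0055,1,0,0,0,0,0,0,1,0,0,0,0,0,0,1]'
python3 - <<'E'
from h import *
c=capture("side");i=c["image"][175:220,145:205,::-1];cv2.imwrite("pics/p4.png",cv2.resize(i,(800,600),interpolation=cv2.INTER_CUBIC));plan()
E
```

```text
time: 17.38
tool_pos: [680.7, 109.0, 145.6]
tcp_rot: [-3.141, 0.0, 1.129]
contact_force: [-0.3, -0.3, -0.5]
grip_width: 29.8
finger_force: 30.0
at [681.  109.1 146. ] rot [ 3.141 -0.     1.129] w 29.6 F [-0.2  0.1 -0.4] t 17.4
```

View pics/p4.png

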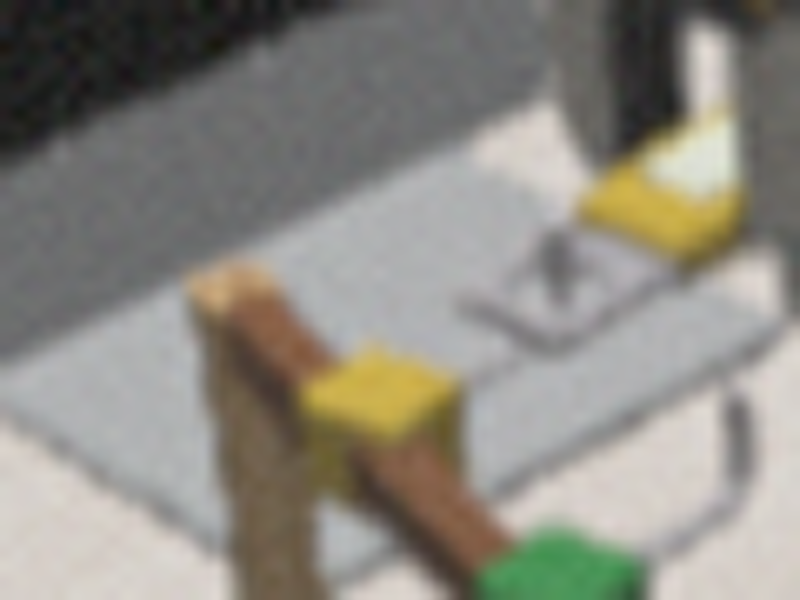

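```bash
python3 -m inch '[0,0,0,0,0,0.005,1,0,0,0,0,0,0,1,0,0,0,0,0,0,-0.2,0,0,0,0,0,0,-0.2,0,0,0,0,0,0,-0.2,0,0,0,0,0,0,-0.2,0,0,0,0,0,0,-0.2,0,0,0,0,0,0,-0.2]'
python3 -m inch '[0,0,0,-0.01,0,-0.02,-0.2,0,0,0,-0.01,0,-0.03,-0.2,0,0,0,-0.01,0,-0.03,-0.2,0,0,0,-0.01,0,-0.03,-0.2,0,0,0,0,0,0,-0.2,0,0,0,0,0,0,-0.2]'
python3 - <<'E'
from h import *
import h as H
c=capture("side");i=c["image"][175:265,145:265,::-1];cv2.imwrite("pics/p5.png",cv2.resize(i,(800,600),interpolation=cv2.INTER_CUBIC))
g=H.blobs
H.blobs=lambda i,c,amin=12:g(i,c,80,40,amin)
t=capture("top")
for k in("green","blue"):print(k,[f for f in fob(t,k) if f[0][0]<600])
plan()
E
```

```text
time: 18.1
tool_pos: [680.7, 109.1, 141.7]
tcp_rot: [3.142, 0.0, 1.129]
contact_force: [-0.1, -0.3, 0.7]
grip_width: 55.0
finger_force: 0.0
time: 18.6
tool_pos: [667.7, 79.8, 231.6]
tcp_rot: [3.138, -0.002, 1.129]
contact_force: [0.4, 0.3, 0.4]
grip_width: 55.0
finger_force: 0.0
green [(array([422.3, -16.1]), array([24.3, 51.5]), 0.013, np.int32(68))]
blue [(array([588.8, 374. ]), array([26.2, 27.1]), 1.161, np.int32(71)), (array([561.9, -10.4]), array([27.3, 55.9]), 2.931, np.int32(88))]
at [666.6  80.3 228.7] rot [-3.140e+00  1.000e-03  1.129e+00] w 54.9 F [-0.4  0.1 -0.3] t 18.7
```

View pics/p5.png

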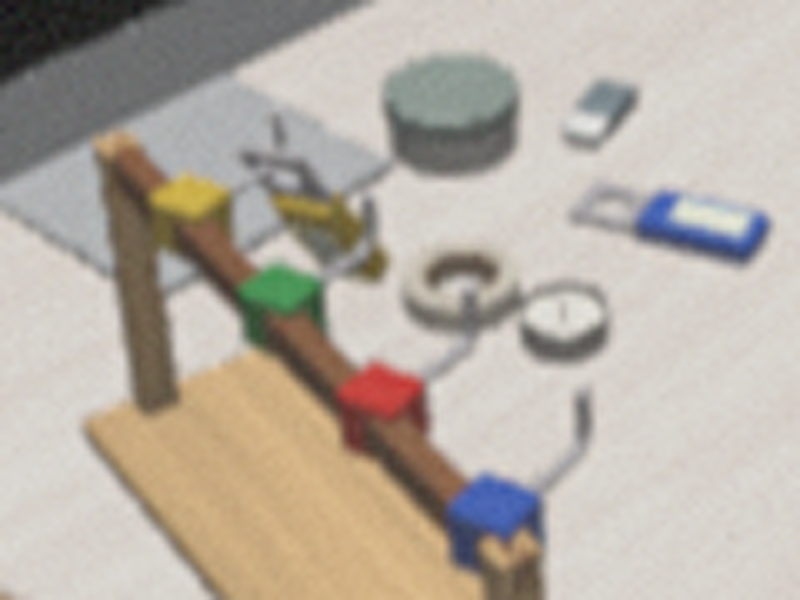

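Run:
```python
from h import *
plan((422.3,-15.5,160,1.129),(422.3,-15.5,160,.015),(422.3,-15.5,13,.015))
```

```text
at [666.6  80.3 228.7] rot [-3.140e+00  1.000e-03  1.129e+00] w 54.9 F [-0.4  0.1 -0.3] t 18.7
 az 0.000 (rows>=1)  shift [-0.2389 -0.2249  0.0858] (rows>=7)
 az 0.743 (rows>=10)  shift [ 0.  0. -0.] (rows>=0)
 az -0.000 (rows>=0)  shift [0.     0.     0.1838] (rows>=4)
```

```bash
python3 -m inch '[0,0,0,-0.03,-0.028,0,-0.2,0,0,0,-0.03,-0.028,0,-0.2,0,0,0,-0.03,-0.028,0,-0.2,0,0,0,-0.03,-0.028,0.015,-0.2,0,0,0,-0.03,-0.028,0.0175,-0.2,0,0,0,-0.03,-0.028,0.0175,-0.2,0,0,0,-0.03,-0.028,0.0175,-0.2,0,0,0,-0.029,-0.029,0.0175,-0.2]'
python3 -m inch '[0,0,0.0743,0,0,0,-0.2,0,0,0.0743,0,0,0,-0.2,0,0,0.0743,0,0,0,-0.2,0,0,0.0743,0,0,0,-0.2,0,0,0.0743,0,0,0,-0.2,0,0,0.0743,0,0,0,-0.2,0,0,0.0743,0,0,0,-0.2,0,0,0.0743,0,0,0,-0.2,0,0,0.0743,0,0,0,-0.2,0,0,0.0743,0,0,0,-0.2]'
python3 -m inch '[0,0,0,0,0,0.02,-0.2,0,0,0,0,0,0.02,-0.2,0,0,0,0,0,0,-0.2,0,0,0,0,0,0,-0.2]'
python3 - <<'E'
from h import *
c=capture("side");i=c["image"][175:265,145:305,::-1];cv2.imwrite("pics/p6.png",cv2.resize(i,(800,450),interpolation=cv2.INTER_CUBIC))
plan((422.3,-15.5,13,.015))
E
```

```text
time: 19.37
tool_pos: [420.3, -15.7, 160.0]
tcp_rot: [-3.139, 0.001, 1.13]
contact_force: [-1.2, -1.8, 0.1]
grip_width: 55.4
finger_force: 0.0
time: 20.2
tool_pos: [421.9, -15.3, 160.5]
tcp_rot: [-3.141, 0.003, 0.01]
contact_force: [-0.3, -0.1, 0.1]
grip_width: 54.9
finger_force: 0.0
time: 20.53
tool_pos: [421.6, -15.4, 128.6]
tcp_rot: [-3.141, 0.004, 0.015]
contact_force: [1.0, -0.4, 0.6]
grip_width: 55.0
finger_force: 0.0
at [422.3 -15.5 129.4] rot [-3.141e+00  2.000e-03  1.500e-02] w 55.2 F [-0.8  0.4  0.9] t 20.6
 az 0.000 (rows>=1)  shift [ 0.     -0.      0.1455] (rows>=3)
```

View pics/p6.png

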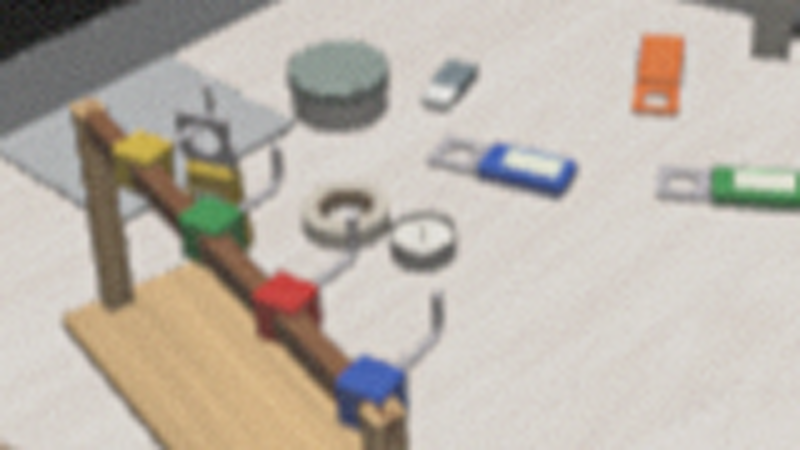

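```bash
python3 -m inch '[0,0,0,0,0,0.037,-0.2,0,0,0,0,0,0.037,-0.2,0,0,0,0,0,0.037,-0.2,0,0,0,0,0,0.0345,-0.2,0,0,0,0,0,0,-0.2,0,0,0,0,0,0,1,0,0,0,0,0,0,1,0,0,0,0,0,0,1,0,0,0,0,0,0,1,0,0,0,0,0,0,1]'
python3 -m inch '[0,0,0,0,0,0,1,0,0,0,0,0,0,1]'
python3 - <<'E'
from h import *
c=capture("side")
HUE["green"]=(45,90)
for a,ce,m in blobs(c["image"],"green",80,40):print(a,ce.round(1),onz(c,ce,14).round(1))
plan((422.3,-15.5,120,.015),(422.3,-15.5,120,-.262),(496.6,-258.1,120,-.262))
E
```

```text
time: 21.42
tool_pos: [422.9, -15.8, 13.7]
tcp_rot: [3.141, -0.001, 0.015]
contact_force: [0.8, -1.3, 1.5]
grip_width: 29.6
finger_force: 30.0
time: 21.58
tool_pos: [422.9, -15.8, 13.7]
tcp_rot: [3.141, -0.001, 0.015]
contact_force: [0.0, -0.4, 6.8]
grip_width: 29.6
finger_force: 30.0
13 [302.2 213.8] [403.8   2.5  14. ]
77 [186.6 218.6] [733.4  84.2  14. ]
at [422.9 -15.8  13.7] rot [ 3.141e+00 -1.000e-03  1.500e-02] w 30.1 F [0.2 0.7 6.9] t 21.6
 az -0.000 (rows>=1)  shift [-0.0008 -0.0004 -0.1328] (rows>=3)
 az 0.185 (rows>=3)  shift [ 0. -0. -0.] (rows>=0)
 az -0.000 (rows>=0)  shift [ 0.1683  0.2688 -0.    ] (rows>=7)
```

```bash
python3 -m inch '[0,0,0,0,0,-0.033,1,0,0,0,0,0,-0.033,1,0,0,0,0,0,-0.033,1,0,0,0.0617,0,0,-0.033,1,0,0,0.0617,0,0,0,1,0,0,0.0617,0,0,0,1]'
python3 -m inch '[0,0,0,0.0211,0.0337,0,1,0,0,0,0.0211,0.0337,0,1,0,0,0,0.0211,0.0337,0,1,0,0,0,0.0211,0.0337,0,1,0,0,0,0.0211,0.0337,0,1,0,0,0,0.0211,0.0337,0,1,0,0,0,0.0211,0.0337,0,1,0,0,0,0.0206,0.0335,0,1]'
python3 -m inch '[0,0,0,0,0,0.027,1,0,0,0,0,0,0.027,1,0,0,0,0,0,0,1,0,0,0,0,0,0,1,0,0,0,0,0,0,1]'
python3 - <<'E'
from h import *
c=capture("side");i=c["image"][135:180,240:300,::-1];cv2.imwrite("pics/p7.png",cv2.resize(i,(800,600),interpolation=cv2.INTER_CUBIC))
p=get_obs()["tool_pos"];e=p+[45.4*.966,-45.4*.259,-6]
f=lambda q:((np.array(proj(c,q))-[240,135]+.5)*13.33-.5).round()
print("eye",f(e),"post tip",f((541,-270,48.5)))
plan((497,-258.8,75,-.262))
E
```

```text
time: 22.13
tool_pos: [423.5, -16.0, 120.5]
tcp_rot: [-3.142, -0.004, -0.267]
contact_force: [-1.1, 0.3, -0.1]
grip_width: 29.8
finger_force: 30.0
time: 22.8
tool_pos: [496.6, -260.4, 118.6]
tcp_rot: [-3.141, 0.001, -0.263]
contact_force: [1.6, 0.4, -0.9]
grip_width: 29.7
finger_force: 30.0
time: 23.22
tool_pos: [497.0, -258.8, 76.5]
tcp_rot: [3.141, -0.001, -0.262]
contact_force: [0.6, -0.0, -0.3]
grip_width: 29.9
finger_force: 30.0
eye [393. 240.] post tip [391. 316.]
at [ 497.3 -259.    77. ] rot [ 3.141e+00 -2.000e-03 -2.620e-01] w 29.7 F [ 0.4  1.1 -0.2] t 23.3
 az -0.000 (rows>=1)  shift [-0.0004 -0.0001  0.0025] (rows>=1)
```

View pics/p7.png

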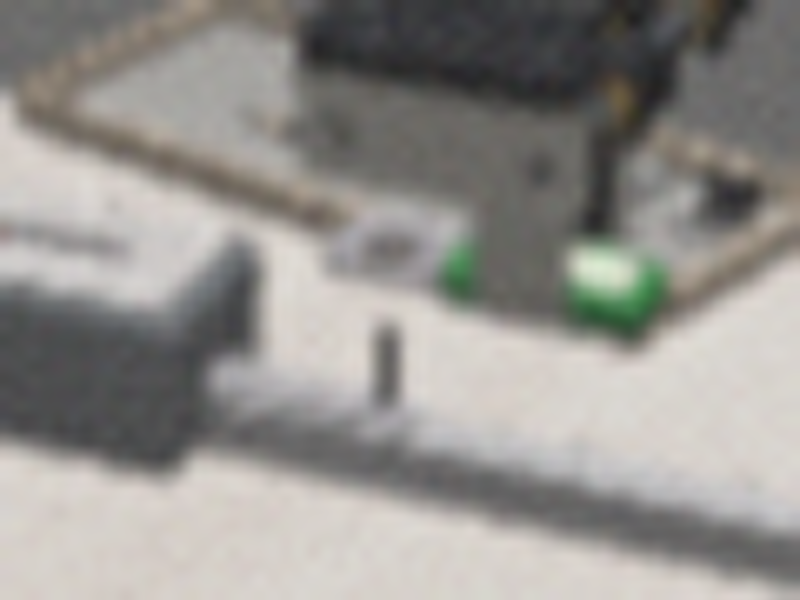

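```bash
python3 -m inch '[0,0,0,0.001,0,0.018,1,0,0,0,0,0,0.018,1,0,0,0,0,0,0.009,1,0,0,0,0,0,0,1]'
python3 -m inch '[0,0,0,0,0,0.004,1,0,0,0,0,0,0.0025,1,0,0,0,0,0,0,1,0,0,0,0,0,0,1]'
python3 -m inch '[0,0,0,-0.006,0,0,1,0,0,0,-0.006,0,0,1,0,0,0,-0.006,0,0,1,0,0,0,-0.006,0,0,1,0,0,0,-0.006,0,0,1,0,0,0,-0.006,0,0,1,0,0,0,-0.006,0,0,1,0,0,0,-0.006,0,0,1,0,0,0,0,0,0,1]'
python3 - <<'E'
from h import *
print(pointer());plan()
E
```

```text
time: 23.6
tool_pos: [497.0, -258.5, 39.3]
tcp_rot: [-3.141, 0.001, -0.262]
contact_force: [0.0, 0.1, -1.5]
grip_width: 29.6
finger_force: 30.0
time: 23.93
tool_pos: [497.6, -259.3, 35.0]
tcp_rot: [3.141, -0.001, -0.263]
contact_force: [-0.3, 0.2, -1.0]
grip_width: 29.7
finger_force: 30.0
time: 24.68
tool_pos: [460.4, -249.0, 34.9]
tcp_rot: [3.141, -0.002, -0.263]
contact_force: [6.2, 0.4, -1.0]
grip_width: 29.4
finger_force: 30.0
[30.4, 30.2]
at [ 460.9 -249.2   34.9] rot [ 3.141e+00 -2.000e-03 -2.630e-01] w 29.7 F [ 5.8 -0.  -1.3] t 24.8
```

```bash
python3 -m inch '[0,0,0,-0.004,0,0,1,0,0,0,-0.004,0,0,1,0,0,0,-0.003,0,0,1,0,0,0,0,0,0,1,0,0,0,0,0,0,1]'
python3 - <<'E'
from h import *
print(pointer());plan()
E
```

```text
time: 25.2
tool_pos: [452.9, -247.0, 35.0]
tcp_rot: [3.141, -0.003, -0.263]
contact_force: [7.5, 1.0, -1.5]
grip_width: 29.2
finger_force: 30.0
[36.8, 37.3]
at [ 452.9 -247.    35. ] rot [ 3.141e+00 -3.000e-03 -2.630e-01] w 30.0 F [ 7.5  1.2 -1.2] t 25.3
```

Add 1.6 mm, then hold.

```bash
python3 -m inch '[0,0,0,-0.002,0,0,1,0,0,0,0,0,0,1,0,0,0,0,0,0,1,0,0,0,0,0,0,1,0,0,0,0,0,0,1,0,0,0,0,0,0,1,0,0,0,0,0,0,1,0,0,0,0,0,0,1,0,0,0,0,0,0,1,0,0,0,0,0,0,1]'
python3 -m inch '[0,0,0,0,0,0,1,0,0,0,0,0,0,1,0,0,0,0,0,0,1,0,0,0,0,0,0,1,0,0,0,0,0,0,1,0,0,0,0,0,0,1,0,0,0,0,0,0,1,0,0,0,0,0,0,1,0,0,0,0,0,0,1,0,0,0,0,0,0,1]'
python3 - <<'E'
from h import *
print(pointer());plan((497.6,-259.3,35,-.262))
E
```

```text
time: 26.13
tool_pos: [451.5, -246.6, 35.0]
tcp_rot: [3.141, -0.003, -0.263]
contact_force: [8.1, 1.7, -1.2]
grip_width: 29.6
finger_force: 30.0
time: 26.97
tool_pos: [451.5, -246.6, 35.0]
tcp_rot: [3.141, -0.003, -0.263]
contact_force: [8.3, 0.7, -1.5]
grip_width: 29.7
finger_force: 30.0
[38.6, 38.8]
at [ 451.5 -246.6   35. ] rot [ 3.141e+00 -3.000e-03 -2.630e-01] w 29.6 F [ 8.1  0.9 -1.9] t 27.1
 az -0.001 (rows>=1)  shift [ 0.0598  0.0004 -0.0001] (rows>=2)
```

```bash
python3 -m inch '[0,0,0,0.0075,0,0,1,0,0,0,0.0075,0,0,1,0,0,0,0.0075,0,0,1,0,0,0,0.0075,0,0,1,0,0,0,0.0075,0,0,1,0,0,0,0.0075,0,0,1,0,0,0,0.0075,0,0,1,0,0,0,0.0075,0,0,1,0,0,0,0,0,0,1,0,0,0,0,0,0,1]'
python3 -m inch '[0,0,0,0,0,-0.01,1,0,0,0,0,0,-0.02,1,0,0,0,0,0,-0.03,1,0,0,0,0,0,-0.04,1,0,0,0,0,0,-0.04,1,0,0,0,0,0,-0.04,1,0,0,0,0,0,-0.027,1]'
python3 -m inch '[0,0,-0.06,0,0,0,1,0,0,-0.06,0,0,0,1,0,0,-0.06,0,0,0,1,0,0,-0.06,0,0,0,1,0,0,-0.06,0,0,0,1,0,0,-0.06,0,0,0,1,0,0,-0.06,0,0,0,1,0,0,-0.06,0,0,0,1]'
python3 -m inch '[0,0,-0.06,0,0,0,1,0,0,-0.06,0,0,0,1,0,0,-0.06,0,0,0,1,0,0,-0.06,0,0,0,1,0,0,-0.06,0,0,0,1,0,0,-0.06,0,0,0,1,0,0,-0.06,0,0,0,1,0,0,-0.028,0,0,0,1,0,0,0,0,0,0,1,0,0,0,0,0,0,1]'
python3 - <<'E'
from h import *
print(pointer());plan((450,0,200,1.13),(629.9,156.1,200,1.13))
E
```

```text
time: 27.9
tool_pos: [496.1, -258.6, 34.0]
tcp_rot: [-3.141, 0.002, -0.263]
contact_force: [0.6, 0.6, -0.2]
grip_width: 29.2
finger_force: 30.0
time: 28.48
tool_pos: [496.7, -259.1, 203.9]
tcp_rot: [3.14, -0.003, -0.263]
contact_force: [0.8, -1.1, 0.2]
grip_width: 29.7
finger_force: 30.0
time: 29.15
tool_pos: [496.0, -258.6, 200.5]
tcp_rot: [-3.141, 0.0, 0.461]
contact_force: [-0.2, -0.0, -0.7]
grip_width: 29.3
finger_force: 30.0
time: 29.98
tool_pos: [496.2, -258.7, 200.4]
tcp_rot: [-3.141, 0.0, 1.128]
contact_force: [0.1, -0.1, 0.2]
grip_width: 29.5
finger_force: 30.0
[-1.8, -0.7]
at [ 496.4 -258.8  200.3] rot [-3.141  0.     1.128] w 29.4 F [-0.1  0.9 -1.6] t 30.1
 az -0.002 (rows>=1)  shift [ 0.2678 -0.1905  0.0004] (rows>=7)
 az -0.000 (rows>=0)  shift [ 0.2724  0.1201 -0.    ] (rows>=6)
```

```bash
python3 -m inch '[0,0,0,0.0298,-0.0212,0,1,0,0,0,0.0298,-0.0212,0,1,0,0,0,0.0298,-0.0212,0,1,0,0,0,0.0298,-0.0212,0,1,0,0,0,0.0298,-0.0212,0,1,0,0,0,0.0298,-0.0212,0,1,0,0,0,0.0298,-0.0212,0,1,0,0,0,0.0298,-0.0212,0,1,0,0,0,0.0294,-0.0209,0,1]'
python3 -m inch '[0,0,0,0.0303,0.0133,0,1,0,0,0,0.0303,0.0133,0,1,0,0,0,0.0303,0.0133,0,1,0,0,0,0.0303,0.0133,0,1,0,0,0,0.0303,0.0133,0,1,0,0,0,0.0303,0.0133,0,1,0,0,0,0.0303,0.0133,0,1,0,0,0,0.0303,0.0133,0,1,0,0,0,0.03,0.0137,0,1]'
python3 -m inch '[0,0,0,0,0,0,1,0,0,0,0,0,0,1,0,0,0,0,0,0,1,0,0,0,0,0,0,1]'
python3 - <<'E'
from h import *
plan((629.9,156.1,165,1.13),(629.9,156.1,146,1.13))
E
```

```text
time: 30.83
tool_pos: [449.8, 1.3, 200.3]
tcp_rot: [3.141, -0.0, 1.128]
contact_force: [0.7, -0.4, 0.2]
grip_width: 29.9
finger_force: 30.0
time: 31.58
tool_pos: [631.1, 156.9, 200.1]
tcp_rot: [-3.141, 0.0, 1.128]
contact_force: [0.5, -0.0, 0.0]
grip_width: 29.7
finger_force: 30.0
time: 31.92
tool_pos: [629.7, 155.1, 200.2]
tcp_rot: [-3.141, 0.001, 1.128]
contact_force: [0.8, -0.4, -0.5]
grip_width: 29.7
finger_force: 30.0
at [629.7 155.1 200.2] rot [-3.141e+00  1.000e-03  1.128e+00] w 29.7 F [ 0.8 -0.4 -0.5] t 31.9
 az -0.001 (rows>=1)  shift [ 0.0012 -0.0003  0.044 ] (rows>=1)
 az -0.000 (rows>=0)  shift [0.     0.     0.0238] (rows>=1)
```

```bash
python3 -m inch '[0,0,0,0.001,0,0.02,1,0,0,0,0,0,0.012,1,0,0,0,0,0,0.01,1,0,0,0,0,0,0.005,1,0,0,0,0,0,0,1]'
python3 -m inch '[0,0,0,0,0,0.007,1,0,0,0,0,0,0.007,1,0,0,0,0,0,0.006,1,0,0,0,0,0,0,1,0,0,0,0,0,0,1]'
python3 - <<'E'
from h import *
c=capture("side");i=c["image"][190:235,155:215,::-1];cv2.imwrite("pics/p8.png",cv2.resize(i,(800,600),interpolation=cv2.INTER_CUBIC));plan()
p=get_obs()["tool_pos"];e=p+[44.6*.427,44.6*.904,-6]
g=cv2.cvtColor(c["image"],cv2.COLOR_RGB2GRAY);u,v=proj(c,e);print(u,v);u,v=int(u),int(v);print(g[v-10:v+8,u-10:u+11])
E
```

```text
time: 32.33
tool_pos: [630.1, 156.2, 161.4]
tcp_rot: [-3.14, 0.001, 1.129]
contact_force: [0.1, 0.1, 0.0]
grip_width: 29.4
finger_force: 30.0
time: 32.75
tool_pos: [630.6, 156.6, 146.1]
tcp_rot: [-3.141, 0.0, 1.129]
contact_force: [-0.2, 0.1, -0.4]
grip_width: 29.4
finger_force: 30.0
at [630.8 156.6 146.5] rot [3.142 0.    1.129] w 29.5 F [-0.3  0.  -0.3] t 32.8
200.21660243034273 207.66716286035395
[[178 178 180 180 179 174 177 175 178 184 184 144 112 101  85  59  75  99
  137 187 211]
 [173 174 178 176 181 179 176 178 178 178 179 162 133 107  87  83 124 166
  192 218 222]
 [155 172 179 178 177 180 178 180 178 176 180 172 148 112 103 105 147 186
  212 219 221]
 [125 170 180 176 179 180 177 181 178 172 167 161 145 118 114 114 128 150
  182 196 212]
 [112 169 180 180 180 179 178 176 169 157 141 130 133 124 116 120 118 119
  131 156 176]
 [109 165 181 182 181 180 176 159 143 140 145 128 117 110 113 119 120 121
  114 122 134]
 [112 168 186 175 175 168 156 147 151 156 169 143 110 101 107 110 114 119
  119 118 116]
 [113 165 176 166 157 144 154 160 175 166 158 144 135 130 121 113 104 110

[... 205 characters left out ...]
9 191 199 188 171 155 144 121 101 119 141 152 165 174 175 172
  150 126  98]
 [108 156 191 195 184 175 157 151 165 133 112 134 175 168 172 177 176 163
  143 124 125]
 [106 135 165 176 172 171 162 176 189 153 123 150 199 200 181 165 155 158
  160 170 176]
 [107 115 136 145 152 165 173 190 193 160 140 168 197 191 168 137 138 172
  201 208 206]
 [104 121 157 157 149 152 151 165 173 166 167 177 179 161 139 142 175 202
  210 214 206]
 [ 96 129 190 203 190 162 143 132 142 152 161 163 152 144 158 183 202 206
  201 197 187]
 [ 90 124 199 215 210 195 176 134 119 128 143 137 145 170 201 208 207 207
  193 185 155]
 [ 92 121 195 204 202 187 170 160 157 163 155 158 174 200 209 207 203 195
  183 155 118]]
```

```bash
python3 -m inch '[0,0,0,0,0,0.005,1,0,0,0,0,0,0,1,0,0,0,0,0,0,-0.2,0,0,0,0,0,0,-0.2,0,0,0,0,0,0,-0.2,0,0,0,0,0,0,-0.2,0,0,0,0,0,0,-0.2,0,0,0,0,0,0,-0.2]'
python3 -m inch '[0,0,0,-0.01,0,-0.02,-0.2,0,0,0,-0.01,0,-0.03,-0.2,0,0,0,-0.01,0,-0.03,-0.2,0,0,0,-0.01,0,-0.03,-0.2,0,0,0,0,0,0,-0.2,0,0,0,0,0,0,-0.2,0,0,0,0,0,0,-0.2]'
python3 - <<'E'
from h import *
import h as H
g=H.blobs
H.blobs=lambda i,c,amin=12:g(i,c,80,40,amin)
t=capture("top")
for k in("green","blue"):print(k,[f for f in fob(t,k) if f[0][0]<640])
c=capture("side");print("side",[(k,a,ce.round()) for k in("yellow","green") for a,ce,m in g(c["image"],k,80,40)])
b=[f for f in fob(t,"blue") if f[0][0]<640 and f[0][1]<300][0]
plan((b[0][0],b[0][1],160,1.129),(*b[0],160,b[2]-np.pi),(*b[0],13,b[2]-np.pi))
E
```

```text
time: 33.47
tool_pos: [630.8, 156.6, 142.6]
tcp_rot: [3.141, 0.0, 1.129]
contact_force: [0.5, 0.4, 0.2]
grip_width: 54.7
finger_force: 0.0
time: 34.05
tool_pos: [616.8, 127.7, 229.9]
tcp_rot: [-3.141, 0.0, 1.129]
contact_force: [-0.4, -0.5, -0.1]
grip_width: 55.4
finger_force: 0.0
green []
blue [(array([588.8, 374. ]), array([26.2, 27.1]), 1.161, np.int32(71)), (array([561.9, -10.3]), array([27.4, 55.9]), 2.939, np.int32(95))]
side [('yellow', np.int32(141), array([178., 208.])), ('green', np.int32(111), array([191., 220.]))]
at [616.5 127.9 229. ] rot [-3.139e+00  1.000e-03  1.129e+00] w 55.1 F [ 0.1 -0.2 -1.5] t 34.1
 az 0.000 (rows>=1)  shift [-0.1854  0.0121  0.0862] (rows>=5)
 az 0.888 (rows>=11)  shift [ 0. -0. -0.] (rows>=0)
 az -0.000 (rows>=0)  shift [ 0.     -0.      0.1838] (rows>=4)
```

```bash
python3 -m inch '[0,0,0,-0.031,0.002,0,-0.2,0,0,0,-0.031,0.002,0,-0.2,0,0,0,-0.031,0.002,0,-0.2,0,0,0,-0.031,0.002,0.02,-0.2,0,0,0,-0.031,0.002,0.033,-0.2,0,0,0,-0.0304,0.0021,0.033,-0.2]'
python3 -m inch '[0,0,0.074,0,0,0,-0.2,0,0,0.074,0,0,0,-0.2,0,0,0.074,0,0,0,-0.2,0,0,0.074,0,0,0,-0.2,0,0,0.074,0,0,0,-0.2,0,0,0.074,0,0,0,-0.2]'
python3 -m inch '[0,0,0.074,0,0,0,-0.2,0,0,0.074,0,0,0,-0.2,0,0,0.074,0,0,0,-0.2,0,0,0.074,0,0,0,-0.2,0,0,0.074,0,0,0,-0.2,0,0,0.074,0,0,0,-0.2,0,0,0,0,0,0,-0.2,0,0,0,0,0,0,-0.2]'
python3 - <<'E'
from h import *
c=capture("side")
for a,ce,m in blobs(c["image"],"blue",80,40):print(a,ce.round(1),onz(c,ce,10).round(1))
plan((561.9,-10.3,60,-.2),(561.9,-10.3,13,-.2))
print("side",[(k,a,ce.round()) for k in("yellow","green") for a,ce,m in blobs(c["image"],k,80,40)])
E
```

```text
time: 34.65
tool_pos: [561.9, -11.3, 160.6]
tcp_rot: [3.141, -0.0, 1.13]
contact_force: [0.7, -1.0, -0.2]
grip_width: 55.1
finger_force: 0.0
time: 35.15
tool_pos: [562.0, -10.2, 160.4]
tcp_rot: [-3.14, 0.002, 0.458]
contact_force: [-1.0, 0.1, -0.8]
grip_width: 55.0
finger_force: 0.0
time: 35.82
tool_pos: [562.1, -10.3, 160.8]
tcp_rot: [3.141, 0.002, -0.199]
contact_force: [-0.3, 0.1, 0.0]
grip_width: 55.2
finger_force: 0.0
67 [249.3 209.1] [ 5.643e+02 -1.000e-01  1.000e+01]
95 [218.1 251.3] [610.7 200.8  10. ]
at [562.2 -10.3 161. ] rot [ 3.141e+00  1.000e-03 -1.990e-01] w 55.2 F [-0.9  0.5 -0.2] t 35.9
 az 0.001 (rows>=1)  shift [-0.0003  0.      0.1262] (rows>=3)
 az -0.000 (rows>=0)  shift [ 0.     -0.      0.0588] (rows>=2)
side [('yellow', np.int32(107), array([493., 124.])), ('yellow', np.int32(136), array([178., 208.])), ('green', np.int32(103), array([191., 220.]))]
```

```bash
python3 -m inch '[0,0,0,0,0,0.037,-0.2,0,0,0,0,0,0.037,-0.2,0,0,0,0,0,0.037,-0.2,0,0,0,0,0,0.037,-0.2,0,0,0,0,0,0.0365,-0.2,0,0,0,0,0,0,-0.2,0,0,0,0,0,0,1,0,0,0,0,0,0,1,0,0,0,0,0,0,1,0,0,0,0,0,0,1]'
python3 -m inch '[0,0,0,0,0,0,1,0,0,0,0,0,0,1,0,0,0,0,0,0,1]'
python3 - <<'E'
from h import *
plan((561.9,-10.3,120,-.2),(561.9,-10.3,120,-.262),(497,-258.8,120,-.262))
E
```

```text
time: 36.7
tool_pos: [562.4, -10.5, 14.2]
tcp_rot: [3.142, 0.0, -0.202]
contact_force: [0.3, 0.5, -0.2]
grip_width: 33.2
finger_force: 0.1
time: 36.95
tool_pos: [562.4, -10.5, 14.2]
tcp_rot: [3.142, -0.0, -0.203]
contact_force: [-0.3, 0.1, 0.5]
grip_width: 29.7
finger_force: 30.0
at [562.4 -10.5  14.2] rot [ 3.142 -0.    -0.203] w 29.7 F [-0.3  0.1  0.5] t 37.0
 az -0.002 (rows>=1)  shift [-7.000e-04 -1.000e-04 -1.323e-01] (rows>=3)
 az 0.041 (rows>=1)  shift [ 0. -0. -0.] (rows>=0)
 az -0.000 (rows>=0)  shift [ 0.0021  0.321  -0.    ] (rows>=7)
```

```bash
python3 -m inch '[0,0,0,0,0,-0.033,1,0,0,0,0,0,-0.033,1,0,0,0,0,0,-0.033,1,0,0,0.039,0,0,-0.033,1,0,0,0,0,0,0,1]'
python3 -m inch '[0,0,0,0.0003,0.0357,0,1,0,0,0,0.0002,0.0357,0,1,0,0,0,0.0002,0.0357,0,1,0,0,0,0.0002,0.0357,0,1,0,0,0,0.0002,0.0357,0,1,0,0,0,0.0002,0.0357,0,1,0,0,0,0.0002,0.0357,0,1,0,0,0,0.0002,0.0357,0,1,0,0,0,0.0002,0.0354,0,1]'
python3 -m inch '[0,0,0,0,0,0.027,1,0,0,0,0,0,0.027,1,0,0,0,0,0,0,1,0,0,0,0,0,0,1,0,0,0,0,0,0,1]'
python3 - <<'E'
from h import *
c=capture("side")
for a,ce,m in blobs(c["image"],"blue",80,40):
    ys,xs=np.nonzero(m);print(a,ce.round(1),xs.min(),xs.max(),ys.min(),ys.max())
p=get_obs()["tool_pos"];e=p+[45.5*.966,-45.5*.259,-6]
u,v=proj(c,e);print("eye",u,v,"tip",proj(c,(541,-270,48.5)))
g=cv2.cvtColor(c["image"],cv2.COLOR_RGB2GRAY);u,v=int(u),int(v);print(g[v-4:v+6,u-8:u+8])
plan((497,-258.8,75,-.262))
E
```

```text
time: 37.37
tool_pos: [565.3, -10.9, 125.1]
tcp_rot: [-3.141, -0.009, -0.264]
contact_force: [1.4, 0.3, -0.3]
grip_width: 29.8
finger_force: 30.0
time: 38.12
tool_pos: [496.8, -260.2, 119.2]
tcp_rot: [-3.141, 0.001, -0.261]
contact_force: [0.7, 0.6, -0.0]
grip_width: 29.7
finger_force: 30.0
time: 38.53
tool_pos: [498.0, -259.0, 77.1]
tcp_rot: [3.141, -0.001, -0.261]
contact_force: [0.0, -0.0, -0.6]
grip_width: 29.3
finger_force: 30.0
18 [285.7 157. ] 282 288 155 159
101 [218.1 251.5] 212 225 247 258
eye 268.7438781893794 152.33431966259204 tip (np.float64(268.8754961943973), np.float64(158.26751957406896))
[[155 163 158 150 144 139 130 127 120 116 106 107 107 103 103 101]
 [115 131 155 153 152 156 161 155 151 141 133 127 125 120 112 106]
 [111 111 112 116 126 158 177 175 171 165 159 161 153 150 136 115]
 [153 145 121 107 119 151 167 170 165 162 169 172 173 166 152 118]
 [205 189 170 142 150 167 156 137 128 134 155 169 176 157 134 105]
 [211 216 207 178 168 163 141 117 110 117 134 159 157 131 109 106]
 [206 218 210 176 156 150 138 127 123 135 143 162 133  96  97 107]
 [201 219 215 192 176 162 161 147 135 146 150 146 101  76  85 100]
 [205 217 216 209 208 204 202 189 177 169 167 156 106  78  75  90]
 [207 215 214 214 212 211 211 212 205 206 208 200 160 126 109 101]]
at [ 498.3 -259.1   77.6] rot [ 3.141e+00 -2.000e-03 -2.610e-01] w 29.5 F [-0.2  0.3 -0.3] t 38.6
 az 0.001 (rows>=1)  shift [-0.0017  0.0001  0.0033] (rows>=1)
```

```bash
python3 -m inch '[0,0,0,-0.0017,0,0.018,1,0,0,0,0,0,0.018,1,0,0,0,0,0,0.009,1,0,0,0,0,0,0,1]'
python3 -m inch '[0,0,0,0,0,0.004,1,0,0,0,0,0,0.0025,1,0,0,0,0,0,0,1,0,0,0,0,0,0,1]'
python3 -m inch '[0,0,0,-0.006,0,0,1,0,0,0,-0.006,0,0,1,0,0,0,-0.006,0,0,1,0,0,0,-0.006,0,0,1,0,0,0,-0.006,0,0,1,0,0,0,-0.006,0,0,1,0,0,0,-0.006,0,0,1,0,0,0,-0.006,0,0,1,0,0,0,0,0,0,1]'
python3 - <<'E'
from h import *
print(pointer());plan()
E
```

```text
time: 38.92
tool_pos: [496.0, -258.1, 40.0]
tcp_rot: [-3.141, 0.001, -0.261]
contact_force: [-0.0, -1.2, -0.5]
grip_width: 29.8
finger_force: 30.0
time: 39.25
tool_pos: [496.5, -258.9, 35.8]
tcp_rot: [3.141, -0.001, -0.261]
contact_force: [-0.4, 0.2, -0.5]
grip_width: 29.3
finger_force: 30.0
time: 40.0
tool_pos: [459.2, -248.6, 35.6]
tcp_rot: [3.141, -0.002, -0.262]
contact_force: [6.5, 1.1, -1.5]
grip_width: 29.8
finger_force: 30.0
[29.8, 29.6]
at [ 459.7 -248.8   35.7] rot [ 3.141e+00 -2.000e-03 -2.610e-01] w 29.2 F [ 6.1  1.  -0.5] t 40.1
```

```bash
python3 -m inch '[0,0,0,-0.004,0,0,1,0,0,0,-0.004,0,0,1,0,0,0,-0.004,0,0,1,0,0,0,-0.001,0,0,1,0,0,0,0,0,0,1]'
python3 - <<'E'
from h import *
print(pointer());plan()
E
python3 -m inch '[0,0,0,0,0,0,1,0,0,0,0,0,0,1,0,0,0,0,0,0,1,0,0,0,0,0,0,1,0,0,0,0,0,0,1,0,0,0,0,0,0,1,0,0,0,0,0,0,1,0,0,0,0,0,0,1,0,0,0,0,0,0,1,0,0,0,0,0,0,1]'
python3 -m inch '[0,0,0,0,0,0,1,0,0,0,0,0,0,1,0,0,0,0,0,0,1,0,0,0,0,0,0,1,0,0,0,0,0,0,1,0,0,0,0,0,0,1,0,0,0,0,0,0,1,0,0,0,0,0,0,1]'
python3 - <<'E'
from h import *
print(pointer());plan((496.5,-258.9,35.8,-.262))
E
```

```text
time: 40.52
tool_pos: [450.1, -246.2, 35.8]
tcp_rot: [3.141, -0.003, -0.261]
contact_force: [7.9, 1.2, -1.5]
grip_width: 29.6
finger_force: 30.0
[41.0, 38.1]
at [ 450.3 -246.2   35.8] rot [ 3.141e+00 -3.000e-03 -2.610e-01] w 29.7 F [ 7.5  1.7 -0.3] t 40.6
time: 41.45
tool_pos: [450.3, -246.2, 35.7]
tcp_rot: [3.141, -0.003, -0.261]
contact_force: [8.4, 2.3, -1.3]
grip_width: 29.7
finger_force: 30.0
time: 42.12
tool_pos: [450.3, -246.2, 35.8]
tcp_rot: [3.141, -0.003, -0.261]
contact_force: [8.4, 1.8, -1.8]
grip_width: 30.1
finger_force: 30.0
[38.3, 38.1]
at [ 450.3 -246.2   35.8] rot [ 3.141e+00 -3.000e-03 -2.610e-01] w 29.9 F [ 8.5  1.4 -0.7] t 42.2
 az 0.000 (rows>=1)  shift [ 0.0599  0.0003 -0.0001] (rows>=2)
```

```bash
python3 -m inch '[0,0,0,0.0075,0,0,1,0,0,0,0.0075,0,0,1,0,0,0,0.0075,0,0,1,0,0,0,0.0075,0,0,1,0,0,0,0.0075,0,0,1,0,0,0,0.0075,0,0,1,0,0,0,0.0075,0,0,1,0,0,0,0.0075,0,0,1,0,0,0,0,0,0,1,0,0,0,0,0,0,1]'
python3 -m inch '[0,0,0,0,0,-0.01,1,0,0,0,0,0,-0.02,1,0,0,0,0,0,-0.03,1,0,0,0,0,0,-0.04,1,0,0,0,0,0,-0.04,1,0,0,0,0,0,-0.04,1,0,0,0,0,0,-0.027,1]'
python3 -m inch '[0,0,-0.06,0,0,0,1,0,0,-0.06,0,0,0,1,0,0,-0.06,0,0,0,1,0,0,-0.06,0,0,0,1,0,0,-0.06,0,0,0,1,0,0,-0.06,0,0,0,1,0,0,-0.06,0,0,0,1,0,0,-0.06,0,0,0,1]'
python3 -m inch '[0,0,-0.06,0,0,0,1,0,0,-0.06,0,0,0,1,0,0,-0.06,0,0,0,1,0,0,-0.06,0,0,0,1,0,0,-0.06,0,0,0,1,0,0,-0.06,0,0,0,1,0,0,-0.06,0,0,0,1,0,0,-0.028,0,0,0,1,0,0,0,0,0,0,1,0,0,0,0,0,0,1]'
python3 - <<'E'
from h import *
print(pointer());plan((450,0,200,1.13),(529.3,250.7,200,1.13))
E
```

```text
time: 43.05
tool_pos: [495.0, -258.2, 34.9]
tcp_rot: [-3.141, 0.002, -0.261]
contact_force: [-0.5, -0.6, -0.2]
grip_width: 29.9
finger_force: 30.0
time: 43.63
tool_pos: [495.5, -258.7, 204.7]
tcp_rot: [3.14, -0.003, -0.261]
contact_force: [1.0, -0.9, -0.5]
grip_width: 29.8
finger_force: 30.0
time: 44.3
tool_pos: [494.8, -258.2, 201.4]
tcp_rot: [-3.141, 0.0, 0.463]
contact_force: [0.8, 0.9, 0.6]
grip_width: 29.7
finger_force: 30.0
time: 45.13
tool_pos: [495.1, -258.3, 201.2]
tcp_rot: [-3.141, 0.0, 1.129]
contact_force: [-0.5, 0.2, -0.3]
grip_width: 29.6
finger_force: 30.0
[5.6, -0.6]
at [ 495.2 -258.4  201.1] rot [-3.142  0.     1.129] w 29.5 F [-0.7 -0.1 -0.3] t 45.2
 az -0.001 (rows>=1)  shift [ 0.268  -0.189   0.0014] (rows>=7)
 az -0.000 (rows>=0)  shift [ 0.3257 -0.0441 -0.    ] (rows>=7)
```

```bash
python3 -m inch '[0,0,0,0.0298,-0.021,0,1,0,0,0,0.0298,-0.021,0,1,0,0,0,0.0298,-0.021,0,1,0,0,0,0.0298,-0.021,0,1,0,0,0,0.0298,-0.021,0,1,0,0,0,0.0298,-0.021,0,1,0,0,0,0.0298,-0.021,0,1,0,0,0,0.0298,-0.021,0,1,0,0,0,0.0296,-0.021,0,1]'
python3 -m inch '[0,0,0,0.0362,-0.0049,0,1,0,0,0,0.0362,-0.0049,0,1,0,0,0,0.0362,-0.0049,0,1,0,0,0,0.0362,-0.0049,0,1,0,0,0,0.0362,-0.0049,0,1,0,0,0,0.0362,-0.0049,0,1,0,0,0,0.0362,-0.0049,0,1,0,0,0,0.0362,-0.0049,0,1,0,0,0,0.0361,-0.0049,0,1]'
python3 -m inch '[0,0,0,0,0,0.015,1,0,0,0,0,0,0.009,1,0,0,0,0,0,0,1,0,0,0,0,0,0,1,0,0,0,0,0,0,1]'
python3 - <<'E'
from h import *
plan((529.3,250.7,165,1.13))
c=capture("side");p=get_obs()["tool_pos"];e=p+[46.2*.427,46.2*.904,-7]
u,v=proj(c,e);print("eye",u,v,"tip",proj(c,(549,292.5,154)))
g=cv2.cvtColor(c["image"],cv2.COLOR_RGB2GRAY);u,v=int(u),int(v);print(u,v);print(g[v-8:v+22,u-9:u+10])
E
```

```text
time: 45.98
tool_pos: [449.5, 1.2, 201.1]
tcp_rot: [3.141, -0.0, 1.129]
contact_force: [0.5, 0.1, -0.2]
grip_width: 29.5
finger_force: 30.0
time: 46.73
tool_pos: [529.3, 252.1, 201.0]
tcp_rot: [3.142, 0.0, 1.13]
contact_force: [0.2, -0.3, -0.1]
grip_width: 29.8
finger_force: 30.0
time: 47.15
tool_pos: [529.3, 249.9, 182.1]
tcp_rot: [3.141, 0.0, 1.129]
contact_force: [0.5, 0.2, -0.4]
grip_width: 29.8
finger_force: 30.0
at [529.3 249.9 182.1] rot [3.141 0.    1.129] w 29.8 F [ 0.5  0.2 -0.4] t 47.1
 az -0.000 (rows>=1)  shift [ 0.0009 -0.0004  0.0214] (rows>=1)
eye 232.17128994752318 224.13615963944005 tip (np.float64(232.39797507502126), np.float64(232.24962320027967))
232 224
[[205 210 212 211 207 199 198 192 198 189 151 113 100  96  96  96  97 102
  117]
 [202 211 196 191 179 168 168 166 169 156 111  90  90  94  96  97  94 101
   95]
 [183 186 163 155 150 153 160 155 149 141 106  87  90  88  91  95  98 102
   97]
 [147 158 165 180 184 195 198 188 175 166 139 128 113  95  92  93  93  99
  100]
 [128 171 205 219 215 209 198 186 176 177 167 169 158 137 115  98  91  86
   90]
 [159 202 
[... 1315 characters left out ...]
 206 152 113 141 201 212 212 213 212 212 209
  210]
 [211 210 212 210 211 209 213 209 156 111 139 201 213 210 213 212 207 211
  211]
 [210 211 211 213 209 211 217 203 147 116 146 203 210 213 210 210 215 213
  214]
 [211 210 212 212 208 210 213 206 156 131 166 202 209 211 210 211 211 213
  211]
 [209 212 207 211 208 210 212 198 170 149 182 203 211 210 210 214 213 213
  210]
 [210 208 210 212 213 210 202 179 167 165 201 212 215 214 212 212 213 212
  213]
 [210 211 212 213 210 201 191 173 165 183 208 214 214 213 214 212 213 214
  212]
 [211 213 211 209 205 186 172 166 180 200 214 214 213 212 213 214 211 211
  214]
 [214 207 197 198 188 169 163 178 203 214 215 214 214 213 214 211 214 210
  213]]
```

```bash
python3 -m inch '[0,0,0,0.001,0,0.01,1,0,0,0,0,0,0.01,1,0,0,0,0,0,0.01,1,0,0,0,0,0,0.006,1,0,0,0,0,0,0.008,1,0,0,0,0,0,0,1,0,0,0,0,0,0,1]'
python3 - <<'E'
from h import *
plan()
c=capture("side");p=get_obs()["tool_pos"];e=p+[46.2*.427,46.2*.904,-7]
u,v=proj(c,e);u,v=int(u),int(v);print(u,v)
g=cv2.cvtColor(c["image"],cv2.COLOR_RGB2GRAY);print(g[v-10:v+10,u-9:u+10])
E
```

```text
time: 47.78
tool_pos: [529.3, 251.3, 145.9]
tcp_rot: [-3.141, 0.001, 1.131]
contact_force: [-0.2, -0.1, 0.3]
grip_width: 29.1
finger_force: 30.0
at [529.3 251.3 145.9] rot [-3.141e+00  1.000e-03  1.131e+00] w 29.1 F [-0.2 -0.1  0.3] t 47.8
232 237
[[176 132 100  89  90  89  87  89  92  96 104 116 103 100 103 147 198 219
  220]
 [204 169 138 115 110 105 104 103 110 124 143 131 107  97 101 125 160 187
  197]
 [210 204 186 170 163 157 154 155 160 170 166 130 105  95  97  99 113 125
  141]
 [212 211 214 208 209 204 203 208 205 189 141 100  91  92  98  98  95  94
  103]
 [213 213 216 214 213 213 211 213 205 172 112  85  90  91  93  97  92  99
   95]
 [212 213 213 205 208 210 209 204 189 161 123 107 102  85  88  90  96  95
  101]
 [212 210 209 206 205 207 204 192 171 164 148 148 138 121 101  91  89  88
   93]
 [208 208 209 205 207 207 193 176 150 139 144 164 171 158 137 117  99  90
   93]
 [208 208 206 208 197 191 179 163 127 110 131 160 174 176 168 157 136 122
  107]
 [208 210 204 197 186 173 161 144 116 100 111 147 155 171 176 174 172 162
  143]
 [212 204 192 183 175 160 145 152 128 104 123 158 155 151 169 178 183 175
  155]
 [203 192 181 176 167 157 178 192 148 111 137 191 186 158 168 178 174 159
  151]
 [178 173 170 173 168 167 199 204 153 119 150 203 204 176 173 172 163 150
  168]
 [150 139 153 165 168 171 196 201 161 135 156 196 202 188 171 151 153 177
  200]
 [169 143 133 143 158 166 177 186 168 158 169 187 184 168 145 146 173 199
  211]
 [203 187 167 153 144 143 152 163 174 177 177 171 162 144 144 172 203 213
  214]
 [213 209 208 199 177 147 128 132 150 166 172 160 139 140 172 203 216 211
  209]
 [212 211 209 215 200 175 146 131 139 145 150 141 148 174 201 215 213 211
  214]
 [211 210 201 196 187 173 160 172 182 166 150 162 188 206 212 210 211 210
  213]
 [208 201 186 176 168 159 180 205 214 207 198 202 217 212 212 214 213 212
  209]]
```

```bash
python3 -m inch '[0,0,0,0,0,0.005,1,0,0,0,0,0,0,1,0,0,0,0,0,0,-0.2,0,0,0,0,0,0,-0.2,0,0,0,0,0,0,-0.2,0,0,0,0,0,0,-0.2,0,0,0,0,0,0,-0.2,0,0,0,0,0,0,-0.2]'
python3 -m inch '[0,0,0,-0.01,0,-0.02,-0.2,0,0,0,-0.01,0,-0.03,-0.2,0,0,0,-0.01,0,-0.03,-0.2,0,0,0,-0.01,0,-0.03,-0.2,0,0,0,-0.03,0,-0.02,-0.2,0,0,0,-0.03,0,-0.02,-0.2,0,0,0,-0.03,0,0,-0.2]'
python3 -m inch '[0,0,0,0,0,0,-0.2,0,0,0,0,0,0,-0.2,0,0,0,0,0,0,-0.2,0,0,0,0,0,0,-0.2,0,0,0,0,0,0,-0.2,0,0,0,0,0,0,-0.2,0,0,0,0,0,0,-0.2,0,0,0,0,0,0,-0.2,0,0,0,0,0,0,-0.2,0,0,0,0,0,0,-0.2]'
python3 -m inch '[0,0,0,0,0,0,-0.2,0,0,0,0,0,0,-0.2,0,0,0,0,0,0,-0.2,0,0,0,0,0,0,-0.2,0,0,0,0,0,0,-0.2,0,0,0,0,0,0,-0.2,0,0,0,0,0,0,-0.2,0,0,0,0,0,0,-0.2,0,0,0,0,0,0,-0.2,0,0,0,0,0,0,-0.2]'
python3 - <<'E'
from h import *
c=capture("side");i=c["image"][140:260,145:305,::-1];cv2.imwrite("pics/f.png",cv2.resize(i,(800,600),interpolation=cv2.INTER_CUBIC));print(pointer());plan()
E
```

```text
time: 48.5
tool_pos: [529.5, 251.4, 142.5]
tcp_rot: [3.142, 0.0, 1.131]
contact_force: [0.3, -0.5, 0.2]
grip_width: 55.0
finger_force: 0.0
time: 49.08
tool_pos: [486.0, 156.9, 265.8]
tcp_rot: [3.136, -0.003, 1.131]
contact_force: [0.8, -0.5, 0.5]
grip_width: 55.2
finger_force: 0.0
time: 49.92
tool_pos: [485.2, 157.4, 262.4]
tcp_rot: [-3.142, 0.0, 1.131]
contact_force: [0.7, -1.0, 0.1]
grip_width: 55.2
finger_force: 0.0
time: 50.75
tool_pos: [485.2, 157.3, 262.5]
tcp_rot: [3.142, 0.0, 1.131]
contact_force: [0.3, 0.4, 0.0]
grip_width: 55.1
finger_force: 0.0
[-2.7, -0.6]
at [485.2 157.3 262.5] rot [3.142 0.    1.131] w 54.8 F [-0.2 -0.5  0.1] t 50.9
```

View pics/f.png

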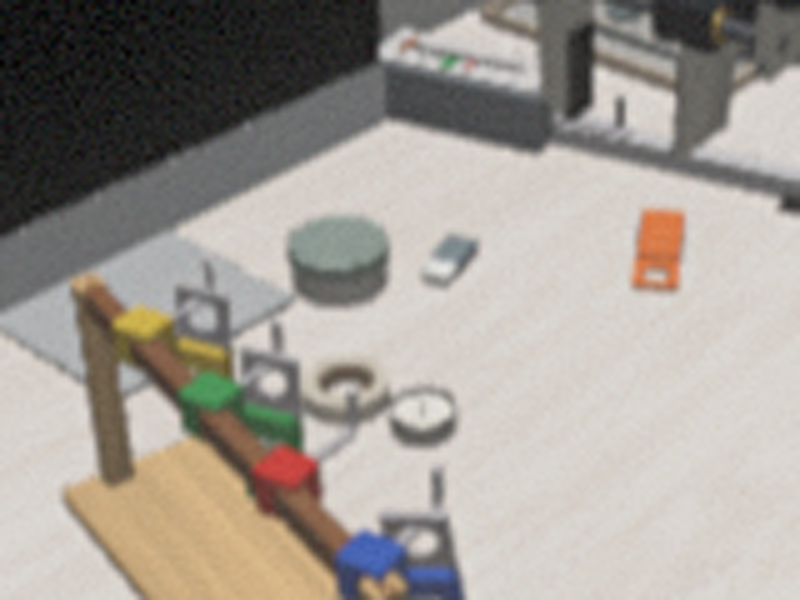

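All three fobs hang on their own hooks: yellow (200,330), green (270,395), blue (425,550). The gauge is at rest with its pointer at (405,45).

```bash
for k in 1 2 3; do python3 -m inch '[0,0,0,0,0,0,-0.2,0,0,0,0,0,0,-0.2,0,0,0,0,0,0,-0.2,0,0,0,0,0,0,-0.2,0,0,0,0,0,0,-0.2,0,0,0,0,0,0,-0.2,0,0,0,0,0,0,-0.2,0,0,0,0,0,0,-0.2,0,0,0,0,0,0,-0.2,0,0,0,0,0,0,-0.2]' >/dev/null; done
python3 -c "from plant import close_job; print(close_job())"
```

```text
the job is handed in; nothing more can be done
None
```

The yellow, green and blue fobs (red was absent) were each pull-tested in that order, held in the green band for over a second by my pointer readings (about 37–40 mm) and hung on their own hooks; the gauge is back at rest and the job is handed in.

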